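# Turn over a fork piece, load it in a feed slide and crank it under the pointer

### The arm

A 6-joint arm with a two-finger parallel gripper is mounted at the origin on the work surface. World frame = base frame: x ahead of the robot, y to its left, z up, the work surface at z = 0. Lengths are in mm, angles in rad, forces in N, time in s.
With the tool pointing down it reaches from about 275 to 750 mm from the base axis. Payload 10.2 kg.
Tool frame: the origin (TCP) lies on the front face of the gripper's body, between the roots of the fingers; the fingertips stand 73 mm ahead of it and the grasp point (between the pads) lies 54 mm ahead of it; z points along the fingers, y is the line along which they close (so a half turn about z gives the same grasp; the last joint's range is limited). The gripper opens to 85 mm and grips with 20 to 120 N. Pads are 22 mm wide; open, the fingers measure 114 mm over their backs; the gripper's body (76 mm by 85 mm) begins 54 mm behind the grasp point. The pads swing forward as they close: fully open they stand 13 mm farther back than shut.
Start: joints at [0.948, 0.313, 1.498, -0, 1.331, -0.223], TCP at [204.361, 483.599, 303.894] pointing down, gripper open.
Joint ranges: [-2.94, 2.94], [-0.97, 2.17], [0.19, 2.56], [-1.23, 4.37], [0.02, 3.11], [-2.88, 2.88]. Speed limits (rad/s): [2.39, 2.39, 3.01, 3.14, 3.14, 3.14].

### API

Orientations are given as a unit quaternion [x, y, z, w].
In Python, from plant import manip gives the robot as it stands. The module is installed in compiled form; this text tells all that it offers.
- The arm moves only by the tool carry_out, never from a script. Its arguments are lists of equal length, an entry for each row: "xyz": the shift along the tool's x, y, z each as a share of 12 cm, from -1 to 1, a list of three; "spin": the turn about the tool's z as a share of 180 degrees, from -1 to 1; "gripper": the closure, from -1 (fully open) to 1 (shut). In form: {"xyz": [[tx, ty, tz], ...], "spin": [spin, ...], "gripper": [gripper, ...]}. A call has 1 to 12 rows; each row shifts and turns the commanded pose from where the row before left it, along the tool's axes as they then stand; what a row does not reach is not made up. A row lasts 1/10 s, in which the tool goes at most 50 mm and 8.59 degrees, less where a joint would pass 70% of its speed; a pose out of reach is approached as far as the arm can. A call with a number of a shift or a turn outside -1 to 1 is refused whole. A call with a gripper value outside its range is refused whole. The fingers move at their own pace and stop on an object; "newtons" is the grip in N (left out, the last holds). Time passes only in rows, so rows that do not move let the fingers close. It gives the time, the measured TCP pose, the force, the opening and the grip force at its end, in the units of the state.
- manip.get_obs(): the state, without advancing time (a new reading comes with each control period).
- manip.read_camera(name): name is "scene" or "side" or "wrist"; returns the picture (480x640x3 uint8, red, green, blue); there is no depth.
- manip.camera_params(name): a dict with "intrinsics" (3x3 intrinsics, pixels), "k1" (the pictures are not rectified: a ray, as slopes to the right and down, at radius r is drawn at 1 + k1 r^2 times it, then the intrinsics apply), "xyz" and "orientation" of the camera in the world. Camera axes: x right, y down, z forward; pixel columns grow to the right and rows downward; lengths in mm; the calibration is good to about 2 mm. A picture is of the moment at which its call begins: read the wrist's pose just before it. camera_params takes no time and is no camera call; for the wrist camera it gives the pose at the moment of the call.
- manip.close_job(): hands the job in; it is judged then, once.
Trained networks look in the newest picture that a camera, given by its name, has taken for a name from the list of things; names that differ only in an ending like _2 or _b are one class to them, and where a whole thing is asked for, a point or a joint stands for the part that bears it (a point fixed in the world has none). Each returns a list of dicts, best first, with "p" (0 to 1); they miss things now and then, are a little off and sometimes report something else, mostly with a low value. They report only what shows in the picture. A call takes as long as a camera call. They do not tell look-alikes from the thing itself.
- manip.silhouettes(query, camera): "pixels" (480x640 bool, what is visible of it) and "at" ([row, column] in pixels, amid what is visible of it).
The state is a dict: "time_s": time; "joint_positions": joint angles; "joint_vel": joint speeds; "joint_torque": joint torques, N m; "ee_pos": TCP position; "ee_rot": TCP orientation; "contact_force": force on the tool from outside, world axes, zero at the start; "moment": the same for the moment, N m; "opening": finger opening in mm; "finger_force": force on a finger pad.
Only numpy, scipy, OpenCV 4.12 (cv2) and the standard library are available. Lean on these libraries where they do the work, as an engineer would, in place of code of your own. Each camera call takes 0.05 s, during which the arm holds its last target. There are 200 camera calls.

### The job

Turn the aluminium fork piece on the rubber mat the other way up and set it upright, fork upwards and solid foot down, in the low square nest on the carriage of the feed slide. Then crank the slide's handwheel clockwise (seen from the robot), taking fresh grips on its rim, (do not push the carriage itself) until the pointer's tip stands over the middle of the piece; leave the piece standing in its nest and the other things on the bench where they are.

Things in the scene. Friction and masses are not known exactly. Their poses are not given: they have to be found in the camera images.
- fork: fork piece (clevis): plain aluminium square bar 30 x 30 x 90 mm, about 190 g. The last 30 mm of one end are split into two prongs (9 mm thick) by a 12 mm slot; the other 60 mm are solid. It starts upside down, standing on its prongs. Origin: middle of the prong end; z runs along the piece to the solid foot (up at the start); x and y are square to its sides. Stable on either end or lying.
- foot_end (a point): middle of the fork piece's solid foot face (the end that must finally be down), 90 mm from the prong end along the piece's z
- fork_end (a point): middle between the prong ends of the fork piece (the end that must finally be up)
- mat: thin black rubber mat fixed to the bench, 250 mm (x) x 210 mm (y) x 4 mm; origin at the centre of its underside. The fork piece starts on it and there is room on it to lay the piece down.
- slide: feed slide, bolted down: green base 130 (its x) x 280 (its y, the travel) x 52 mm high, with a steel carriage 120 x 120 mm on it, top 72 mm above the bench. Origin: centre of its underside, z up; its -x side faces the robot and bears a gearbox (80 mm wide, 94 mm high, reaching to x = -95 mm) and the handwheel.
- nest (a point): centre of the floor of the nest on top of the carriage, 72 mm above the bench; axes as the slide's. The nest is a square of four low dark rims, 36 x 36 mm inside (3 mm play all round the piece), rims 6 mm high and 8 mm wide. It moves with the carriage along the slide's y.
- wheel_centre (a point): centre of the handwheel, 85 mm above the bench, 128 mm from the slide's middle towards the robot. Upright wheel, axle along the slide's x; dark steel rim of 14 mm round bar, 58 mm radius to bar centre, thin spokes. Pinch the rim's top from above (fingers apart along the slide's x, 26 mm free behind) and drag it along its arc; the bar pivots in the pads. Needs about 9 N; stays put.
- handwheel (a joint): angle of the handwheel in rad; grows when turned clockwise as seen from the robot (the top of the rim goes towards the slide's -y). It is geared to the carriage: each rad clockwise moves the carriage 11 mm towards the slide's -y (69 mm a turn). It can be turned from about -1.0 to 8.5.
- carriage: the sliding steel plate on the slide, 120 x 120 x 20 mm, with the nest in the middle of its top; origin at the centre of its underside, 52 mm above the bench, axes as the slide's. It is stiff (some 45 N) to push directly: it is moved by the wheel.
- pointer: dark steel stand bolted down behind the slide (foot 50 x 50 x 45 mm), with a post 225 mm high and, 200 mm up, a thin horizontal rod (9 mm) reaching 132 mm towards the robot; a pointed pin hangs from its end. Origin: centre of the underside of its foot; axes as the slide's.
- pointer_tip (a point): tip of the pointer's pin, 172 mm above the bench (10 mm above the piece when it stands in the nest). It hangs over the line along which the nest's centre travels, at the start some 34 to 58 mm from it towards the slide's -y.
- plain_bar: bystander: plain aluminium bar without a fork, 30 x 30 x 90 mm, standing; origin at the centre of its underside
- bearing: bystander: steel bearing ring, 48 mm across, 14 mm high, lying flat; origin at the centre of its underside
- wrench: bystander: steel spanner lying on the bench; origin under its middle
- screwdriver: bystander: screwdriver lying on the bench; origin under its middle
- tub: bystander: clear plastic tub, 100 mm across, 100 mm high; origin at the centre of its underside
- can: bystander: blue can, 64 mm across, 170 mm high; origin at the centre of its underside
- meter: bystander: black hand meter standing on end, 45 x 80 x 160 mm; origin at the centre of its underside
Things that resemble listed ones, but are neither listed nor needed, are in the scene too. Leave any orange or yellow look-alike of the fork alone.

How it is judged:
By the outcome, as a careful person would: the job done as asked, in the order asked, and still so for the second after the job is handed in, with the robot touching nothing.
It also fails if it takes over 72 s, if anything falls off the work surface, if the arm or the gripper's body presses on something with over 40 N, if the wrist force passes 120 N, or if a joint passes its speed limit or range.

## Working session

There is one attempt and no reset: what is moved stays moved. The work goes in short steps, Python scripts to look and compute and a tool call to move; the robot and the scene stay as the last step left them, time stands still between calls to the robot, and variables do not carry over. Pictures are saved under pics/ and viewed, at most 10 in all, crops included, and the job is handed in when it is done.

Besides the shell and the picture viewer there is one more tool, called as name([rows], argument=value, ...), one row to a line, values as JSON. carry_out: Moves the arm, as the interface text tells. Its arguments: {"type":"object","properties":{"xyz":{"type":"array"},"spin":{"type":"array"},"gripper":{"type":"array"},"newtons":{"type":"number"}},"required":["xyz","spin","gripper"]}

```bash
mkdir -p pics
cat > h.py <<'E'
import numpy as np, cv2
from scipy.spatial.transform import Rotation as R
from plant import manip
def cam(n):
    p=manip.camera_params(n); return p
def rays(n,px,p=None):  # px [[col,row]] -> origin, dirs world
    p=p or cam(n); K=np.array(p["intrinsics"]); px=np.atleast_2d(px).astype(float)
    d=np.c_[(px[:,0]-K[0,2])/K[0,0],(px[:,1]-K[1,2])/K[1,1]]; u=d.copy()
    for _ in range(20): u=d/(1+p["k1"]*(u**2).sum(1,keepdims=True))
    return np.array(p["xyz"]),R.from_quat(p["orientation"]).apply(np.c_[u,np.ones(len(u))])
def onz(n,px,z,p=None):
    o,d=rays(n,px,p); return o+d*((z-o[2])/d[:,2])[:,None]
def proj(n,X,p=None):
    p=p or cam(n); K=np.array(p["intrinsics"]); c=R.from_quat(p["orientation"]).inv().apply(np.atleast_2d(X)-np.array(p["xyz"]))
    u=c[:,:2]/c[:,2:]; u=u*(1+p["k1"]*(u**2).sum(1,keepdims=True)); return u@np.diag([K[0,0],K[1,1]])+[K[0,2],K[1,2]]
def save(n,f):
    im=manip.read_camera(n); cv2.imwrite(f"pics/{f}.png",im[:,:,::-1]); return im
E
python3 - <<'E'
from h import *
for n in ["scene","side","wrist"]:
    save(n,n+"0"); p=cam(n); print(n,np.round(p["xyz"]),np.round(p["orientation"],3),p["k1"],np.round(np.array(p["intrinsics"])[[0,0,1],[0,2,2]]))
    for q in ["fork","plain_bar","slide","pointer","nest","wheel_centre","mat"]:
        for r in manip.silhouettes(q,n)[:3]:
            ys,xs=np.nonzero(r["pixels"]); print(q,round(r["p"],2),r["at"],xs.min(),xs.max(),ys.min(),ys.max())
o=manip.get_obs(); print(o["time_s"],o["ee_pos"],o["ee_rot"])
E
```

```text
scene [1256.  664. 1145.] [ 0.391  0.844 -0.337 -0.148] -0.008545391169202225 [480. 322. 238.]
fork 0.88 [296.2, 408.0] 401 416 283 308
fork 0.87 [326.6, 459.1] 448 466 314 341
fork 0.72 [211.7, 302.4] 277 311 197 230
plain_bar 0.83 [331.2, 322.8] 316 331 314 343
plain_bar 0.38 [294.3, 406.5] 400 416 281 309
slide 0.83 [248.7, 283.4] 225 320 197 287
pointer 0.85 [270.6, 243.2] 230 267 209 293
nest 0.76 [248.9, 280.0] 252 306 228 269
nest 0.19 [205.1, 297.4] 277 310 196 229
wheel_centre 0.76 [212.9, 298.8] 277 311 197 230
mat 0.93 [308.1, 389.8] 338 445 263 355
side [-1.000e+00 -9.580e+02  1.242e+03] [ 0.886 -0.248  0.096 -0.38 ] 0.008245967288541758 [555. 317. 234.]
fork 0.82 [235.3, 211.3] 202 218 220 249
fork 0.5 [212.2, 258.1] 250 261 200 226
plain_bar 0.62 [206.7, 335.4] 330 341 195 221
slide 0.94 [293.9, 353.5] 309 410 250 335
slide 0.63 [206.9, 332.9] 330 341 195 221
slide 0.41 [366.5, 435.0] 418 452 335 395
pointer 0.76 [255.3, 393.5] 360 404 216 280
pointer 0.49 [228.7, 267.5] 222 316 197 259
pointer 0.3 [378.9, 364.8] 337 386 356 405
nest 0.74 [270.5, 351.5] 324 381 253 297
wheel_centre 0.84 [301.8, 326.2] 308 341 277 319
mat 0.69 [227.5, 264.8] 222 316 197 259
wrist [125. 517. 374.] [0.822 0.545 0.092 0.139] -0.010075156173283919 [385. 321. 237.]
fork 0.97 [434.4, 409.5] 387 429 407 461
fork 0.65 [387.5, 216.5] 191 234 342 426
mat 0.73 [420.5, 274.9] 201 340 380 461
1.2 [204.35023964 483.60559804 303.88927388] [ 1.98560533e-01  9.80088626e-01  2.69064842e-06 -1.33291733e-05]
```

View pics/scene0.png

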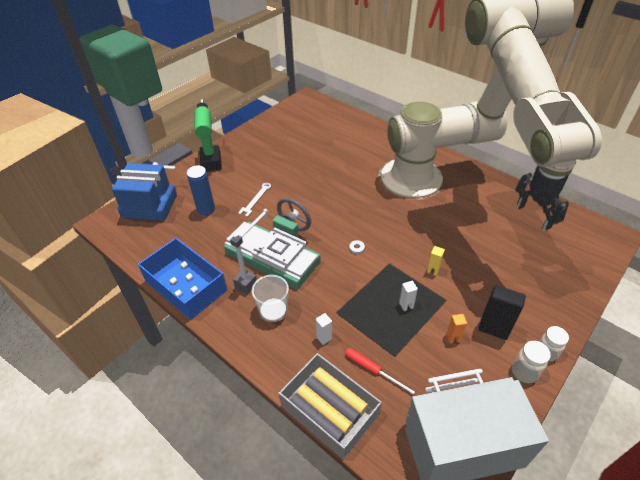

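View pics/side0.png

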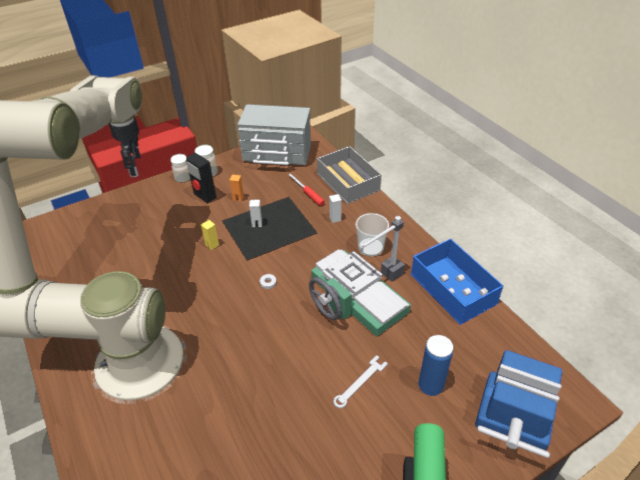

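The candidates in the scene picture are aluminium on the mat (408,296), yellow (436,262), orange (457,328) and the plain bar (323,329). The aluminium piece on the black mat, with its slot at the bottom, fits. I'll confirm it in an enlarged crop.

Run:
```python
from h import *
a=cv2.imread("pics/scene0.png");b=cv2.imread("pics/side0.png")
f=lambda im,x,y,w,h,W,H:cv2.resize(im[y:y+h,x:x+w],(W,H),interpolation=cv2.INTER_CUBIC)
top=np.hstack([f(a,380,265,60,45,400,300),f(b,226,185,60,45,400,300)])
bot=np.hstack([f(a,215,185,120,90,400,300),f(b,295,210,120,90,400,300)])
cv2.imwrite("pics/crop1.png",np.vstack([top,bot]))
print(onz("scene",[[408,284]],94),onz("side",[[256,202]],94), onz("scene",[[279,247]],72),onz("side",[[351,271]],72))
```

```text
[[495.96962124 303.84597339  94.        ]] [[505.71648531 312.34480117  94.        ]] [[612.06423161 -79.93847424  72.        ]] [[611.03282305 -79.34400742  72.        ]]
```

View pics/crop1.png

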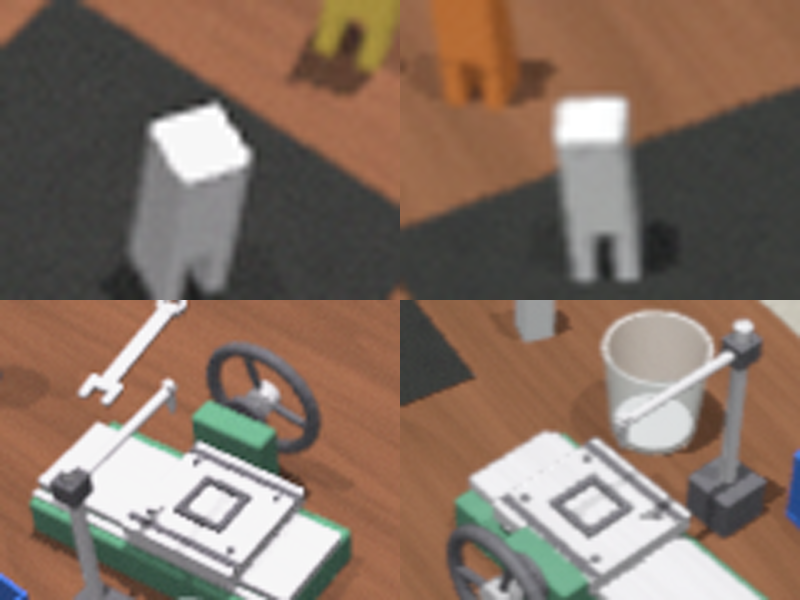

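The crop confirms it: the plain aluminium piece on the mat, foot face up, with its slot at the bottom. Next I'll estimate the positions from corners and the camera geometry.

Run:
```python
from h import *
s=np.array([[150,130],[218,105],[250,157],[188,185]])/6.667+[380,265]
d=np.array([[158,98],[228,98],[225,141],[158,144]])/6.667+[226,185]
for n,c in (("scene",s),("side",d)):
    X=onz(n,c,94)[:,:2]; e=np.diff(np.vstack([X,X[:1]]),axis=0); print(n,X.round(),X.mean(0).round(1),np.hypot(*e.T).round(),(np.degrees(np.arctan2(e[:,1],e[:,0]))%90).round())
for n,w in (("scene",[294,213.5]),("side",[324.5,298])): print("wheel",onz(n,[w],85).round(1))
for n,w in (("scene",[[338,309],[390,263],[445,305],[393,355]]),("side",[[222,222],[292,197],[316,234],[246,259]])): print("mat",onz(n,w,4).round()[:,:2].tolist())
for n,w in (("scene",[215+172/3.333,185+112/3.333]),("side",[295+222/3.333,210+130/3.333])): print("tip",onz(n,[w],172).round(1))
for nm,w,z in (("yellow",[436,250],94),("orange",[457,319],94),("plain",[322,320],90)): print(nm,onz("scene",[w],z).round())
o=manip.get_obs();p=cam("wrist");T=R.from_quat(o["ee_rot"])
print("cam in tool",T.inv().apply(np.array(p["xyz"])-o["ee_pos"]).round(1)); print((T.inv()*R.from_quat(p["orientation"])).as_matrix().round(3)); print(T.as_matrix().round(3))
```

```text
scene [[507. 293.]
 [478. 307.]
 [492. 332.]
 [521. 321.]] [499.6 313.5] [32. 29. 30. 31.] [64. 60. 68. 64.]
side [[494. 333.]
 [522. 315.]
 [507. 288.]
 [479. 303.]] [500.4 309.8] [34. 32. 32. 34.] [58. 61. 62. 64.]
wheel [[ 485.5 -134.8   85. ]]
wheel [[ 489.8 -133.7   85. ]]
mat [[635.0, 170.0], [398.0, 184.0], [426.0, 397.0], [655.0, 375.0]]
mat [[404.0, 380.0], [664.0, 370.0], [639.0, 166.0], [399.0, 184.0]]
tip [[ 615.3 -115.8  172. ]]
tip [[ 627.3 -102.3  172. ]]
yellow [[339. 297.  94.]]
orange [[510. 464.  94.]]
plain [[735. 197.  90.]]
cam in tool [ 86.1  -0.3 -70.3]
[[ 0.    -0.945 -0.328]
 [ 1.    -0.     0.   ]
 [-0.    -0.328  0.945]]
[[-0.921  0.389 -0.   ]
 [ 0.389  0.921  0.   ]
 [ 0.    -0.    -1.   ]]
```

carry_out([
  [-0.28,-0.04,0],
  [-0.28,-0.04,0],
  [-0.28,-0.04,0],
  [-0.28,-0.04,0],
  [-0.28,-0.04,0],
  [-0.28,-0.04,0],
  [-0.28,-0.04,0],
  [-0.28,-0.04,0],
  [-0.28,-0.04,0],
  [-0.28,-0.02,0],
  [0,0,0],
], spin=[0.003,0.003,0.003,0.003,0.003,0.003,0.003,0.003,0.003,0.003,0], gripper=[-1,-1,-1,-1,-1,-1,-1,-1,-1,-1,-1])

```text
time_s: 2.3
ee_pos: [491.1, 296.4, 303.4]
ee_rot: [0.246, 0.969, -0.0, 0.0]
contact_force: [0.4, -0.5, -0.5]
opening: 85.4
finger_force: 0.0
```

```bash
cat >> h.py <<'E'
def st():
    o=manip.get_obs(); M=R.from_quat(o["ee_rot"]).as_matrix()
    print("t",round(o["time_s"],2),"tcp",o["ee_pos"].round(1),"xang",round(np.degrees(np.arctan2(M[1,0],M[0,0])),2),"F",np.round(o["contact_force"],1),"open",round(o["opening"],1),"ff",np.round(o["finger_force"],1)); return np.array(o["ee_pos"]),M
def rect(n,q,z):
    p=cam(n); r=manip.silhouettes(q,n)
    for k in r[:3]:
        ys,xs=np.nonzero(k["pixels"]); X=onz(n,np.c_[xs,ys],z,p)[:,:2]; print(q,round(k["p"],2),k["at"],cv2.minAreaRect(X.astype(np.float32)))
    return r
E
python3 - <<'E'
from h import *
st(); p=cam("wrist"); im=save("wrist","w1"); np.save("w1.npy",[p],allow_pickle=True)
rect("wrist","fork",94)
E
```

```text
t 2.3 tcp [491.1 296.4 303.4] xang 151.46 F [ 0.4 -0.5 -0.5] open 85.4 ff 0.0
fork 0.75 [206.5, 340.6] ((486.5232238769531, 316.349609375), (30.402790069580078, 47.48678970336914), 62.58543395996094)
fork 0.67 [25.8, 221.7] ((339.32159423828125, 303.6333312988281), (47.400150299072266, 29.928913116455078), 14.269230842590332)
fork 0.65 [118.9, 521.2] ((487.2342224121094, 453.6741638183594), (63.615623474121094, 31.088613510131836), 51.125370025634766)
```

View pics/w1.png

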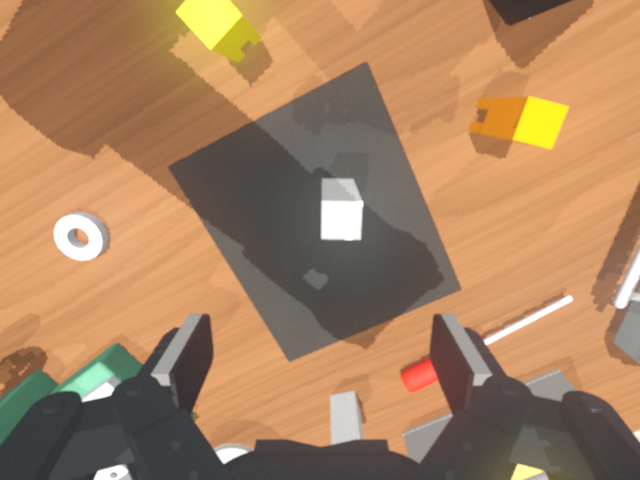

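The picture shows the fork's bright foot face at columns 321–362 and rows 199–240, nearly square to the tool. The mat spans from (170,165) to (460,290), and the bystanders are well clear.

Run:
```python
from h import *
T,M=st(); im=cv2.imread("pics/w1.png",0)
m=np.zeros_like(im); m[170:260,300:380]=(im[170:260,300:380]>215)
ys,xs=np.nonzero(m); X=onz("wrist",np.c_[xs,ys],94)[:,:2]; r=cv2.minAreaRect(X.astype(np.float32)); print(len(xs),xs.min(),xs.max(),ys.min(),ys.max(),r)
c=np.array([*r[0],94]); print("tool-frame delta",(M.T@(c-T)).round(1))
Y=onz("wrist",[[170,165],[367,63],[460,289],[289,359]],4); print((M.T@(Y-T).T).T.round()[:,:2].tolist(), Y.round()[:,:2].tolist())
```

```text
t 2.4 tcp [488.6 298.4 303.6] xang 151.64 F [ 0.5 -0.1 -0.1] open 85.6 ff 0.0
1529 322 362 200 239 ((493.50201416015625, 313.0517578125), (29.94419288635254, 30.79615592956543), 61.6528205871582)
tool-frame delta [  2.5  15.3 209.6]
[[30.0, -145.0], [120.0, 40.0], [-101.0, 148.0], [-190.0, -37.0]] [[393.0, 185.0], [402.0, 390.0], [648.0, 381.0], [638.0, 175.0]]
```

carry_out([
  [0.06,0.06,0],
  [0,0.06,0.1],
  [0,0,0.22],
  [0,0,0.25],
  [0,0,0.25],
  [0,0,0.25],
  [0,0,0.2],
  [0,0,0.14],
  [0,0,0],
  [0,0,0],
  [0,0,0],
  [0,0,0],
], spin=[0,0,0,0,0,0,0,0,0,0,0,0], gripper=[-1,-1,-1,-1,-1,-1,-1,-0.5,0,0.3,1,1], newtons=20)

```text
time_s: 3.6
ee_pos: [489.2, 315.2, 135.7]
ee_rot: [0.244, 0.97, 0.001, 0.001]
contact_force: [-0.6, 1.4, 0.6]
opening: 29.7
finger_force: 25.9
```

Run:
```python
from h import *
st(); 
a=np.radians(73.2); P=[(79.4*np.cos(a+np.radians(f)),79.4*np.sin(a+np.radians(f))) for f in np.linspace(0,90,11)]
print((np.diff(P,axis=0)/120).round(3).tolist())
```

```text
t 3.6 tcp [489.2 315.2 135.7] xang 151.7 F [-0.6  1.4  0.6] open 29.7 ff 25.9
[[-0.101, 0.022], [-0.104, 0.006], [-0.103, -0.01], [-0.1, -0.026], [-0.095, -0.042], [-0.087, -0.056], [-0.078, -0.069], [-0.066, -0.08], [-0.052, -0.09], [-0.038, -0.097]]
```

carry_out([
  [-0.1,0,-0.01],
  [-0.104,0,-0.004],
  [-0.103,0,0.01],
  [-0.1,0,0.026],
  [-0.095,0,0.042],
  [-0.087,0,0.056],
  [0,0,0],
], spin=[0,0,0,0,0,0,0], gripper=[1,1,1,1,1,1,1])

```text
time_s: 4.3
ee_pos: [555.5, 278.7, 124.5]
ee_rot: [0.245, 0.969, 0.0, 0.005]
contact_force: [3.4, -12.5, 23.3]
opening: 29.4
finger_force: 34.5
```

Run:
```python
from h import *
st(); w=save("wrist","w2"); a=save("scene","s2"); b=save("side","d2")
f=lambda im,x,y,w,h,W,H:cv2.resize(im[y:y+h,x:x+w,::-1],(W,H),interpolation=cv2.INTER_CUBIC)
cv2.imwrite("pics/c2.png",np.hstack([f(a,350,240,100,125,400,500),f(b,226,145,80,100,400,500)]))
```

```text
t 4.3 tcp [555.5 278.7 124.5] xang 151.63 F [  3.4 -12.5  23.3] open 29.4 ff 34.5
```

View pics/c2.png

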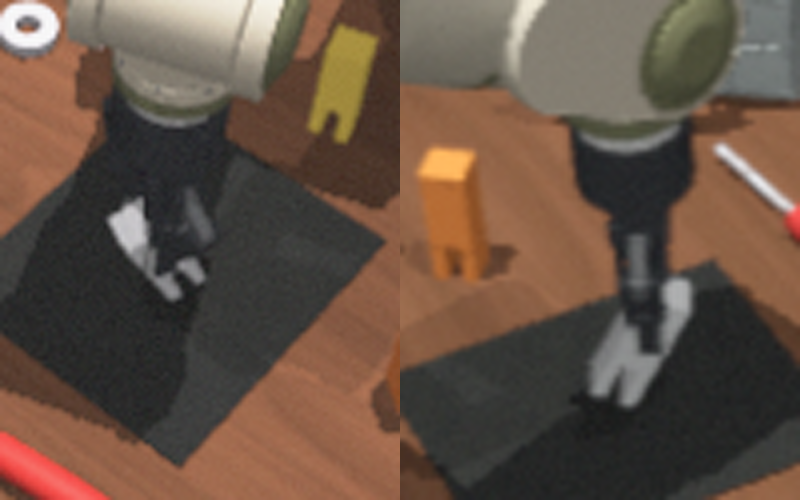

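carry_out([
  [-0.078,0,0.06],
  [-0.07,0,0.08],
  [-0.056,0,0.09],
  [-0.04,0,0.09],
  [0,0,0],
  [0,0,0],
], spin=[0,0,0,0,0,0], gripper=[1,1,1,1,1,1])

```text
time_s: 5.05
ee_pos: [579.2, 266.2, 83.0]
ee_rot: [0.245, 0.969, 0.001, 0.002]
contact_force: [2.8, -2.5, 5.1]
opening: 29.6
finger_force: 33.0
```

Run:
```python
from h import *
st(); w=save("wrist","w3"); a=save("scene","s3"); b=save("side","d3")
f=lambda im,x,y,w,h,W,H:cv2.resize(im[y:y+h,x:x+w,::-1],(W,H),interpolation=cv2.INTER_CUBIC)
cv2.imwrite("pics/c3.png",np.hstack([f(w,200,200,240,240,400,400),f(b,226,165,80,80,400,400)]))
```

```text
t 5.05 tcp [579.2 266.2  83. ] xang 151.61 F [ 2.8 -2.5  5.1] open 29.6 ff 33.0
```

View pics/c3.png

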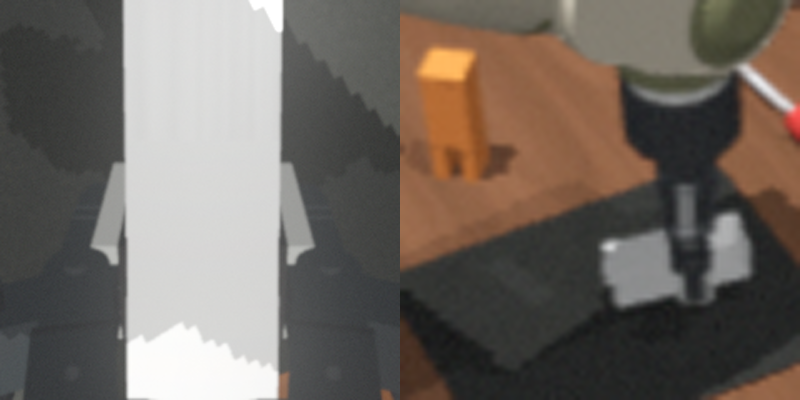

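The piece lies nearly flat on the mat with its fork end towards tool +x. I'll release it, move to the fork end and measure.

carry_out([
  [0,0,0],
  [0,0,0],
  [0,0,0],
  [0,0,-0.25],
  [0,0,-0.3],
  [0,0,-0.3],
  [0,0,-0.15],
  [0,0,0],
  [0,0,0],
], spin=[0,0,0,0,0,0,0,0,0], gripper=[-0.2,-0.5,-0.5,-0.5,-0.5,-0.5,-0.5,-0.5,-0.5])

```text
time_s: 6.1
ee_pos: [576.7, 267.3, 200.9]
ee_rot: [0.244, 0.97, -0.0, -0.001]
contact_force: [0.7, -0.8, -0.2]
opening: 64.4
finger_force: 0.0
```

Run:
```python
from h import *
T,M=st(); p=cam("wrist"); im=save("wrist","w4")
g=manip.silhouettes("fork","wrist")
for k in g[:3]:
    ys,xs=np.nonzero(k["pixels"]); X=onz("wrist",np.c_[xs,ys],34,p); r=cv2.minAreaRect(X[:,:2].astype(np.float32)); c=M.T@(np.array([*r[0],34])-T); L=(X-T)@M
    print(round(k["p"],2),k["at"],r,c.round(1),L.min(0).round(1),L.max(0).round(1))
```

```text
t 6.1 tcp [576.7 267.3 200.9] xang 151.7 F [ 0.7 -0.8 -0.2] open 64.4 ff 0.0
0.9 [220.2, 322.4] ((567.9085693359375, 272.3844909667969), (29.979080200195312, 92.7580795288086), 61.50476837158203) [ 10.    0.5 166.9] [-36.4 -14.6 166.8] [ 56.3  15.5 167. ]
0.41 [1.1, 563.1] ((516.5909423828125, 447.2812194824219), (16.87194061279297, 2.38789701461792), 62.09701919555664) [138.1 130.2 166.9] [136.9 121.7 166.9] [139.3 138.6 166.9]
```

View pics/w4.png

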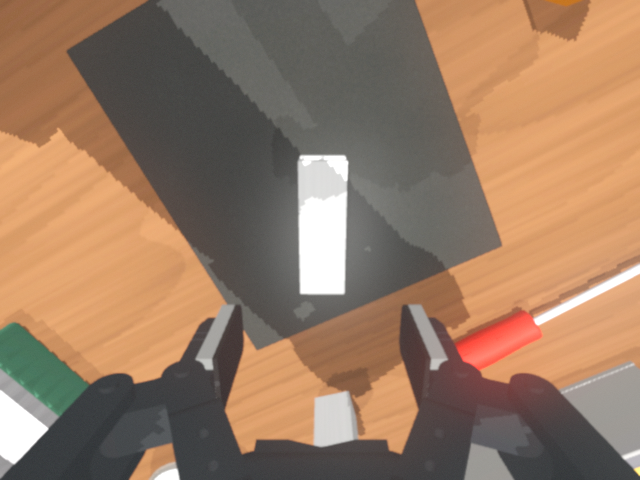

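The piece lies flat at columns 299–347 and rows 155–294, fork end at the top. That puts it at tool x −36 to +54. I'll try a light pinch near the fork end.

carry_out([
  [0.2,0,0.1],
  [0.18,0,0.2],
  [0,0,0.25],
  [0,0,0.25],
  [0,0,0.15],
  [0,0,0.07],
  [0,0,0],
  [0,0,0],
  [0,0,0],
  [0,0,0],
], spin=[0,0,0,0,0,0,0,0,0,0], gripper=[-0.5,-0.5,-0.5,-0.5,-0.2,0,0.2,0.29,0.3,0.3], newtons=20)

```text
time_s: 7.2
ee_pos: [537.1, 289.0, 80.2]
ee_rot: [0.244, 0.97, 0.0, 0.001]
contact_force: [0.1, -0.1, -1.3]
opening: 29.6
finger_force: 2.8
```

carry_out([
  [0,0,0],
  [0,0,0],
], spin=[0,0], gripper=[0.304,0.304])

```text
time_s: 7.4
ee_pos: [537.2, 289.0, 80.2]
ee_rot: [0.244, 0.97, 0.0, 0.001]
contact_force: [-0.0, -0.7, 3.8]
opening: 30.2
finger_force: 7.3
```

carry_out([
  [0,0,0],
  [0,0,0],
], spin=[0,0], gripper=[0.31,0.31])

```text
time_s: 7.6
ee_pos: [537.2, 289.0, 80.3]
ee_rot: [0.245, 0.97, 0.0, 0.001]
contact_force: [-0.7, -0.3, 5.5]
opening: 29.8
finger_force: 13.4
```

Run:
```python
from h import *
st()
a=np.radians(15); P=[(84.9*np.cos(a+np.radians(f)),84.9*np.sin(a+np.radians(f))) for f in np.linspace(0,90,13)]
print((np.diff(P,axis=0)/120).round(3).tolist())
```

```text
t 7.6 tcp [537.2 289.   80.3] xang 151.7 F [-0.7 -0.3  5.5] open 29.8 ff 13.4
[[-0.03, 0.088], [-0.041, 0.083], [-0.051, 0.077], [-0.061, 0.07], [-0.07, 0.061], [-0.077, 0.051], [-0.083, 0.041], [-0.088, 0.03], [-0.091, 0.018], [-0.092, 0.006], [-0.092, -0.006], [-0.091, -0.018]]
```

carry_out([
  [0,0,0],
  [-0.03,0,-0.087],
  [-0.036,0,-0.085],
  [-0.047,0,-0.08],
  [-0.056,0,-0.073],
  [-0.065,0,-0.065],
  [0,0,0],
], spin=[0,0,0,0,0,0,0], gripper=[0.301,0.301,0.301,0.301,0.301,0.301,0.301])

```text
time_s: 8.3
ee_pos: [563.0, 275.1, 127.7]
ee_rot: [0.245, 0.97, 0.001, 0.001]
contact_force: [-1.4, 0.8, 0.7]
opening: 29.9
finger_force: 5.6
```

Run:
```python
from h import *
st(); a=save("scene","s5"); b=save("side","d5");w=save("wrist","w5")
f=lambda im,x,y,w,h,W,H:cv2.resize(im[y:y+h,x:x+w,::-1],(W,H),interpolation=cv2.INTER_CUBIC)
cv2.imwrite("pics/c5.png",np.hstack([f(w,200,160,240,320,300,400),f(a,360,255,60,80,300,400),f(b,230,165,50,80,200,400)]))
```

```text
t 8.3 tcp [563.  275.1 127.7] xang 151.64 F [-1.4  0.8  0.7] open 29.9 ff 5.6
```

View pics/c5.png

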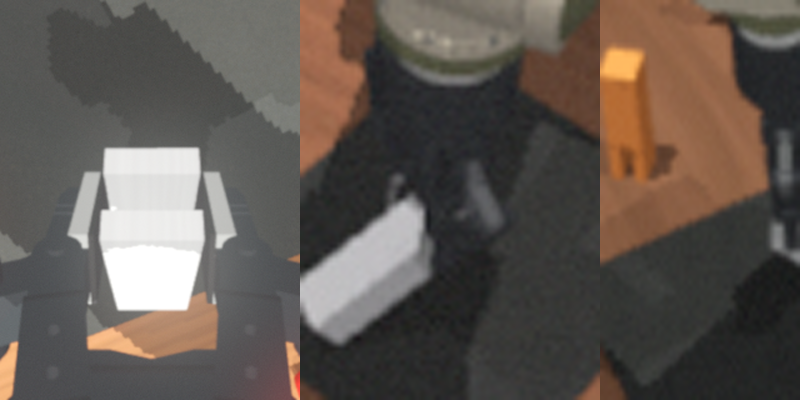

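carry_out([
  [0,0,0],
  [0,0,0],
  [0,0,0],
], spin=[0,0,0], gripper=[0.3,0.299,0.299])

```text
time_s: 8.75
ee_pos: [561.4, 275.8, 126.1]
ee_rot: [0.244, 0.97, -0.0, -0.0]
contact_force: [-0.9, 1.1, 0.3]
opening: 29.9
finger_force: 2.8
```

```bash
cat >> h.py <<'E'
def tilt(f=None):
    T,M=st(); p=cam("wrist"); manip.read_camera("wrist") if f is None else save("wrist",f)
    g=manip.silhouettes("fork","wrist")
    if not g: print("none"); return
    g=max(g,key=lambda k:k["p"]*(abs(k["at"][1]-320)<60)); m=g["pixels"]; best=[]
    for th in range(-20,111,3):
      for d in range(2,22,4):
        for h in (-2,3,8,13):
            t=np.radians(th); ux=np.array([-np.cos(t),0,np.sin(t)]); uz=np.array([-np.sin(t),0,-np.cos(t)]) # along piece, piece 'top' normal (tool frame)
            C=[np.array([0,y,54])+ux*(a-d)+uz*(b-h) for a in (0,90) for y in (-15,15) for b in (-15,15)]
            P=proj("wrist",T+np.array(C)@M.T,p); k=np.zeros(m.shape,np.uint8); cv2.fillConvexPoly(k,cv2.convexHull(P.astype(np.int32)),1); k=k>0
            best.append(((k&m).sum()/(k|m).sum(),th,d,h))
    best.sort(reverse=True); ys,xs=np.nonzero(m); print(round(g["p"],2),"cols",xs.min(),xs.max(),"rows",ys.min(),ys.max(),[(round(b[0],3),)+b[1:] for b in best[:5]])
E
python3 -c "
from h import *
tilt()"
```

```text
t 8.75 tcp [561.4 275.8 126.1] xang 151.7 F [-0.9  1.1  0.3] open 29.9 ff 2.8
0.78 cols 280 363 rows 277 408 [(np.float64(0.94), 34, 2, 13), (np.float64(0.925), 37, 6, 8), (np.float64(0.92), 37, 10, 8), (np.float64(0.917), 31, 2, 13), (np.float64(0.913), 34, 10, 8)]
```

carry_out([
  [-0.077,0,-0.051],
  [-0.083,0,-0.041],
  [-0.088,0,-0.03],
  [-0.091,0,-0.018],
  [0,0,0],
  [0,0,0],
], spin=[0,0,0,0,0,0], gripper=[0.299,0.299,0.299,0.299,0.299,0.299])

```text
time_s: 9.45
ee_pos: [597.7, 256.1, 143.2]
ee_rot: [0.245, 0.97, 0.0, 0.0]
contact_force: [-0.2, 0.0, 1.9]
opening: 30.2
finger_force: 2.8
```

```bash
python3 -c "
from h import *
tilt('w6')"
```

```text
t 9.45 tcp [597.7 256.1 143.2] xang 151.66 F [-0.2  0.   1.9] open 30.2 ff 2.8
0.69 cols 280 363 rows 277 363 [(np.float64(0.898), 52, 10, 8), (np.float64(0.893), 55, 10, 8), (np.float64(0.891), 67, 2, 8), (np.float64(0.886), 52, 6, 8), (np.float64(0.883), 58, 6, 8)]
```

carry_out([
  [-0.09,0,0],
  [-0.09,0,0.006],
  [-0.09,0,0.012],
  [0,0,0],
  [0,0,0],
], spin=[0,0,0,0,0], gripper=[0.299,0.299,0.299,0.299,0.299])

```text
time_s: 10.05
ee_pos: [626.2, 240.6, 140.7]
ee_rot: [0.245, 0.97, -0.0, 0.0]
contact_force: [0.5, -1.8, 0.6]
opening: 30.3
finger_force: 2.6
```

```bash
python3 -c "
from h import *
tilt('w7')"
```

```text
t 10.05 tcp [626.2 240.6 140.7] xang 151.66 F [ 0.5 -1.8  0.6] open 30.3 ff 2.6
0.78 cols 278 366 rows 229 373 [(np.float64(0.936), 88, 10, 8), (np.float64(0.933), 85, 6, 8), (np.float64(0.933), 88, 6, 8), (np.float64(0.93), 91, 2, 3), (np.float64(0.925), 85, 10, 8)]
```

carry_out([
  [0,0,0],
  [0,0,-0.06],
  [0,0,-0.06],
  [0.12,0,0],
  [0.12,0,0],
  [0.1,0,0],
  [0,0,0.06],
  [0,0,0.05],
  [0,0,0.02],
  [0,0,0.01],
  [0,0,0],
], spin=[0,0,0,0,0,0,0,0,0,0,0], gripper=[0.306,0.306,0.306,0.306,0.306,0.306,0.306,0.3,0.299,0.299,0.299])

```text
time_s: 11.25
ee_pos: [590.6, 260.0, 138.9]
ee_rot: [0.245, 0.97, 0.0, 0.001]
contact_force: [1.5, -1.4, 1.6]
opening: 29.7
finger_force: 3.0
```

```bash
python3 -c "
from h import *
tilt('w8')
b=cv2.imread('pics/w8.png')[200:420,200:440]; manip.read_camera('side')
s=save('side','d8')[150:250,230:330,::-1]
cv2.imwrite('pics/c8.png',np.hstack([cv2.resize(b,(400,400)),cv2.resize(s,(400,400),interpolation=cv2.INTER_CUBIC)]))"
```

```text
t 11.25 tcp [590.6 260.  138.9] xang 151.67 F [ 1.5 -1.4  1.6] open 29.7 ff 3.0
0.77 cols 277 366 rows 229 379 [(np.float64(0.943), 88, 10, 8), (np.float64(0.936), 85, 10, 8), (np.float64(0.93), 91, 6, 3), (np.float64(0.922), 88, 6, 3), (np.float64(0.915), 91, 10, 8)]
```

View pics/c8.png

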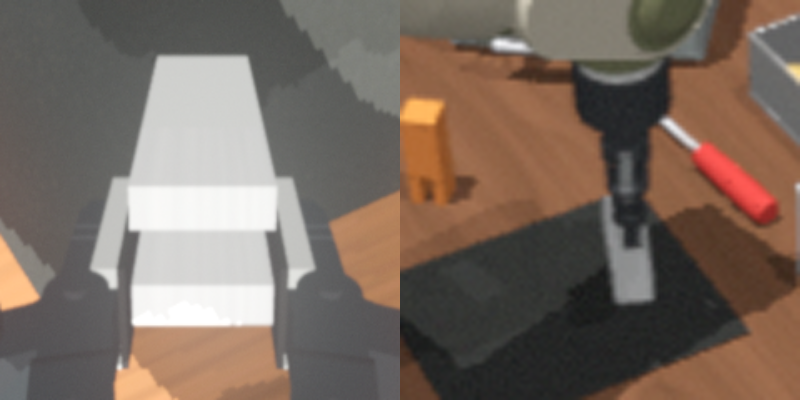

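The picture shows the piece upright on the mat, fork up, both prong tops visible around (322,312) and (322,369). I'll level it, release it, and look at the slide before carrying.

carry_out([
  [0,0,0.01],
  [0,0,0.01],
  [0,0,0],
  [0,0,0],
  [0,0,0],
  [0,0,0],
], spin=[0,0,0,0,0,0], gripper=[0.299,0.299,0.299,0.25,0.1,0])

```text
time_s: 12.05
ee_pos: [589.7, 260.4, 135.7]
ee_rot: [0.244, 0.97, -0.0, -0.001]
contact_force: [0.4, 0.4, -0.4]
opening: 43.1
finger_force: 0.0
```

Run:
```python
from h import *
T,M=st(); p=cam("wrist"); im=save("wrist","w9"); g=cv2.cvtColor(im,cv2.COLOR_RGB2GRAY)
c=g[:,310:335].mean(1); print([(int(r),int(c[r+1]-c[r-1])) for r in range(215,395) if abs(c[r+1]-c[r-1])>12])
print(((onz("wrist",[[322,302],[322,379]],94,p)-T)@M).round(1).tolist(),((onz("wrist",[[322,230]],4,p)-T)@M).round(1).tolist())
```

```text
t 12.05 tcp [589.7 260.4 135.7] xang 151.7 F [ 0.4  0.4 -0.4] open 43.1 ff 0.0
[(233, 45), (234, 88), (235, 72), (236, 27), (324, 19), (325, 21), (347, -17), (348, -20), (375, 22), (376, 26)]
[[24.6, -0.1, 41.7], [-6.0, -0.1, 41.6]] [[19.9, 0.1, 131.7]]
```

carry_out([
  [0,0,-0.1],
  [0,0,-0.2],
  [0,0,-0.25],
  [0,0,-0.25],
  [0,0,-0.25],
  [0,0,-0.25],
  [0,0,-0.2],
  [0,0,-0.1],
  [0,0,0],
], spin=[0,0.043,0.043,0.043,0.043,0.043,0.043,0.043,0.042], gripper=[0,0,0,0,0,0,0,0,0])

```text
time_s: 13.0
ee_pos: [590.1, 260.4, 331.5]
ee_rot: [0.709, 0.705, 0.002, 0.001]
contact_force: [-0.1, 1.0, -0.1]
opening: 42.4
finger_force: 0.0
```

carry_out([
  [-0.15,0,0],
  [-0.28,0,0],
  [-0.28,0.01,0],
  [-0.28,0.01,0],
  [-0.28,0.01,0],
  [-0.28,0.01,0],
  [-0.28,0.01,0],
  [-0.28,0.01,0],
  [-0.28,0.01,0],
  [-0.2,0.01,0],
  [-0.07,0,0],
  [0,0,0],
], spin=[0,0,0,0,0,0,0,0,0,0,0,0], gripper=[0,0,0,0,0,0,0,0,0,0,0,0])

```text
time_s: 14.2
ee_pos: [599.0, -59.9, 328.3]
ee_rot: [0.707, 0.707, -0.0, -0.0]
contact_force: [0.5, 0.8, 0.1]
opening: 42.6
finger_force: 0.0
```

carry_out([
  [0,0,0],
  [0,0,0],
], spin=[0,0], gripper=[0,0])

```text
time_s: 14.4
ee_pos: [599.3, -57.7, 328.3]
ee_rot: [0.707, 0.708, 0.0, -0.0]
contact_force: [-0.3, 0.4, 0.5]
opening: 42.5
finger_force: 0.0
```

Run:
```python
from h import *
T,M=st(); p=cam("wrist"); save("wrist","w10"); import pickle; pickle.dump((p,T,M),open("w10.pkl","wb"))
for q in ["nest","slide","wheel_centre","pointer"]:
    for k in manip.silhouettes(q,"wrist")[:2]:
        ys,xs=np.nonzero(k["pixels"]); print(q,round(k["p"],2),np.round(k["at"]),xs.min(),xs.max(),ys.min(),ys.max())
        if q=="nest": np.save("nest.npy",k["pixels"]); print(cv2.minAreaRect(onz("wrist",np.c_[xs,ys],72,p)[:,:2].astype(np.float32)))
```

```text
t 14.4 tcp [599.3 -57.7 328.3] xang 90.06 F [-0.3  0.4  0.5] open 42.5 ff 0.0
nest 0.63 [326. 491.] 336 606 201 369
((747.4669189453125, -138.88497924804688), (272.6889343261719, 172.99700927734375), 1.5795073509216309)
slide 0.86 [249. 311.] 159 405 99 381
slide 0.63 [330. 491.] 336 606 202 369
wheel_centre 0.65 [292. 191.] 158 226 222 367
pointer 0.82 [327. 493.] 337 605 202 369
pointer 0.32 [227. 333.] 254 404 156 301
```

View pics/w10.png

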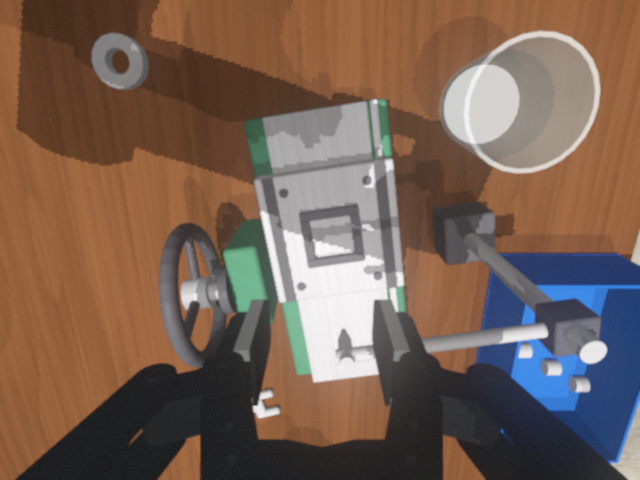

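The picture shows the nest's outer corners at (300,213), (358,205), (364,258) and (309,266). The pointer pin's tip is near (343,331) and the wheel is at columns 160–226, rows 222–367.

Run:
```python
from h import *; import pickle
p,T,M=pickle.load(open("w10.pkl","rb")); im=cv2.imread("pics/w10.png",0)
crn=np.float32([[300,213],[358,205],[364,258],[309,266]]); inn=np.float32([[308,219],[353,212],[357,253],[315,258]])
f=lambda c:cv2.cornerSubPix(im,c.copy()[:,None],(4,4),(-1,-1),(3,30,.01))[:,0]
for c,z in ((crn,78),(f(crn),78),(inn,78),(f(inn),72)):
    X=onz("wrist",c,z,p)[:,:2]; e=np.diff(np.vstack([X,X[:1]]),axis=0); print(c.round(1).tolist(),X.mean(0).round(1),np.hypot(*e.T).round(1),((np.degrees(np.arctan2(e[:,1],e[:,0]))+45)%90-45).round(1))
print("tip",onz("wrist",[[343,331]],172,p).round(1))
w=onz("wrist",[[193,292]],85,p); print("wheel",w.round(1))
# long carriage/base edges at z=72/52
for a,b,z in (([257,180],[285,300],72),([391,160],[404,285],72),([246,122],[299,374],52),([257,180],[391,159],72)):
    X=onz("wrist",[a,b],z,p); d=X[1]-X[0]; print("edge",np.hypot(*d[:2]).round(1),((np.degrees(np.arctan2(d[1],d[0]))+45)%90-45).round(1))
# crop around tip: ascii-like darkest per row
for r in range(322,366,3): print(r,im[r,334:360:2])
```

```text
Traceback (most recent call last):
cv2.error: OpenCV(4.12.0) :-1: error: (-5:Bad argument) in function 'cornerSubPix'
> Overload resolution failed:
>  - Layout of the output array corners is incompatible with cv::Mat
>  - Expected Ptr<cv::UMat> for argument 'corners'
```

```bash
cat > m.py <<'E'
from h import *; import pickle
p,T,M=pickle.load(open("w10.pkl","rb")); im=cv2.imread("pics/w10.png",0)
crn=np.float32([[300,213],[358,205],[364,258],[309,266]]); inn=np.float32([[308,219],[353,212],[357,253],[315,258]])
f=lambda c:cv2.cornerSubPix(im,np.ascontiguousarray(c.reshape(-1,1,2)),(4,4),(-1,-1),(3,30,.01)).reshape(-1,2)
for c,z in ((crn,78),(f(crn),78),(inn,78),(f(inn),72)):
    X=onz("wrist",c,z,p)[:,:2]; e=np.diff(np.vstack([X,X[:1]]),axis=0); print(c.round(1).tolist(),X.mean(0).round(1),np.hypot(*e.T).round(1),((np.degrees(np.arctan2(e[:,1],e[:,0]))+45)%90-45).round(1))
print("tip",onz("wrist",[[343,331]],172,p).round(1))
w=onz("wrist",[[193,292]],85,p); print("wheel",w.round(1))
for a,b,z in (([257,180],[285,300],72),([391,160],[404,285],72),([246,122],[299,374],52),([257,180],[391,159],72)):
    X=onz("wrist",[a,b],z,p); d=X[1]-X[0]; print("edge",np.hypot(*d[:2]).round(1),((np.degrees(np.arctan2(d[1],d[0]))+45)%90-45).round(1))
for r in range(322,366,3): print(r,im[r,334:360:2])
E
python3 m.py
```

```text
[[298.70001220703125, 212.10000610351562], [357.1000061035156, 203.3000030517578], [364.20001220703125, 259.29998779296875], [308.5, 267.5]] [607.7 -83.4] [50.7 52.3 50.8 52.5] [9.  8.9 9.2 8.7]
[[298.70001220703125, 212.10000610351562], [357.1000061035156, 203.3000030517578], [364.20001220703125, 259.29998779296875], [308.5, 267.5]] [607.7 -83.4] [50.7 52.3 50.8 52.5] [9.  8.9 9.2 8.7]
[[309.20001220703125, 221.0], [353.0, 212.0], [357.0, 253.0], [316.5, 256.3999938964844]] [609.2 -83.1] [38.7 38.2 36.4 33.8] [12.1  7.   5.3 10.7]
[[309.20001220703125, 221.0], [353.0, 212.0], [357.0, 253.0], [316.5, 256.3999938964844]] [609.5 -85.2] [39.4 38.9 37.1 34.4] [12.1  7.   5.3 10.7]
tip [[ 612.9 -119.2  172. ]]
wheel [[ 481.7 -134.7   85. ]]
edge 116.8 10.1
edge 117.7 9.4
edge 266.2 8.9
edge 114.8 9.0
322 [241 241 241 238 240 240 241 243 242 242 243 242 242]
325 [242 240 241 239 240 240 241 242 242 241 242 242 242]
328 [243 240 240 236 211 209 235 241 241 241 242 242 241]
331 [243 240 240 214 132 131 189 237 241 241 242 241 242]
334 [243 240 230 164 132 131 137 195 237 240 241 242 242]
337 [243 240 204 135 133 131 132 137 207 239 240 241 241]
340 [241 237 171 128 132 131 130 128 154 233 239 240 240]
343 [240 238 168 129 133 131 130 129 140 218 238 240 240]
346 [239 239 180 129 133 129 130 128 133 192 211 204 196]
349 [230 196 147 130 135 133 133 131 133 146 158 163 167]
352 [227 179 172 172 153 134 129 134 145 179 202 207 208]
355 [233 211 201 176 135 130 126 129 131 173 202 230 235]
358 [235 232 216 156 176 214 221 220 204 154 182 235 240]
361 [235 236 224 215 235 236 235 235 235 225 190 226 229]
364 [235 232 226 235 235 235 236 236 235 235 235 237 238]
```

```bash
cat >> h.py <<'E'
from scipy.optimize import minimize
def boxfit(n,q,near,size,z0,yaw,half=15):
    p=cam(n); manip.read_camera(n); g=manip.silhouettes(q,n); c0=proj(n,[[*near,z0+size[2]/2]],p)[0]
    g=[k for k in g if np.hypot(k["at"][1]-c0[0],k["at"][0]-c0[1])<half]
    if not g: print(n,q,"none",c0); return
    m=g[0]["pixels"].astype(np.uint8); S=8
    ys,xs=np.nonzero(m); x0,y0=xs.min()-12,ys.min()-12; mb=cv2.resize(m[y0:ys.max()+12,x0:xs.max()+12],None,fx=S,fy=S,interpolation=cv2.INTER_LINEAR)
    mb=cv2.GaussianBlur(mb.astype(np.float32),(0,0),3)>.5; a=np.radians(yaw); Rz=np.array([[np.cos(a),-np.sin(a)],[np.sin(a),np.cos(a)]])
    B=np.array([[i*size[0]/2,j*size[1]/2] for i in(-1,1) for j in (-1,1)])@Rz.T
    def cost(v):
        C=np.vstack([np.c_[B+v,np.full(4,z)] for z in (z0,z0+size[2])]); P=(proj(n,C,p)-[x0-.5,y0-.5])*S
        k=np.zeros(mb.shape,np.uint8); cv2.fillConvexPoly(k,cv2.convexHull(P.round().astype(np.int32)),1); k=k>0
        return -(k&mb).sum()/(k|mb).sum()
    r=minimize(cost,near,method="Nelder-Mead",options=dict(initial_simplex=np.array(near)+[[0,0],[6,0],[0,6]]))
    print(n,q,round(g[0]["p"],2),r.x.round(1),round(-r.fun,3)); return r.x
E
python3 - <<'E'
from h import *
for n in ("scene","side"):
    x=boxfit(n,"fork",[591,261],(30,30,90),4,61.7)
    if x is not None: print("tool-y proj",x@[.475,.88],"expect 509.3; tool x from TCP",(x-[589.7,260.4])@[-.88,.475])
E
```

```text
scene fork 0.87 [588.8 261.2] 0.875
tool-y proj 509.5389390563965 expect 509.3; tool x from TCP 1.175993209838918
side fork 0.72 [592.1 263.1] 0.667
tool-y proj 512.754375 expect 509.3; tool x from TCP -0.8693124999999492
```

carry_out([
  [0.15,0,0],
  [0.28,0,0],
  [0.28,-0.01,0],
  [0.28,-0.01,0],
  [0.28,-0.01,0],
  [0.28,-0.01,0],
  [0.28,-0.01,0],
  [0.28,-0.01,0],
  [0.28,-0.01,0],
  [0.2,-0.01,0],
  [0.07,0,0],
  [0,0,0],
], spin=[0,0,0,-0.043,-0.043,-0.043,-0.043,0,0,0,0,0], gripper=[0,0,0,0,0,0,0,0,0,0,0,0])

```text
time_s: 16.05
ee_pos: [512.2, 240.1, 328.3]
ee_rot: [0.492, 0.87, 0.0, 0.0]
contact_force: [0.2, -0.6, -0.8]
opening: 42.5
finger_force: 0.0
```

Run:
```python
from h import *
T,M=st()
for n in ("scene","side"):
    boxfit(n,"nest",[610,-81],(120,120,20),52,9,25); boxfit(n,"fork",[590,261],(30,30,90),4,61.7)
    im=save(n,n+"b"); g=cv2.cvtColor(im,cv2.COLOR_RGB2GRAY)
    # nest rim: fit square ring (36..52) darkness at z=78, yaw 9
    a=np.radians(9); Rz=np.array([[np.cos(a),-np.sin(a)],[np.sin(a),np.cos(a)]]); p=cam(n); gf=g.astype(np.float32)
    u=np.linspace(-34,34,69); U=np.array([[i,j] for i in u for j in u]); mx=np.abs(U).max(1); ring=(mx>19)&(mx<25); out=(mx>28)|(mx<14)
    def c(v):
        P=proj(n,np.c_[U@Rz.T+v,np.full(len(U),78)],p).astype(np.float32); s=cv2.remap(gf,P[None,:,0].copy(),P[None,:,1].copy(),1)[0]; return s[ring].mean()-s[out].mean()
    b=min(((c([x,y]),x,y) for x in np.arange(600,621,.5) for y in np.arange(-92,-70,.5))); print(n,"ring",b)
n="w10"; import pickle; p,_,_=pickle.load(open("w10.pkl","rb")); gf=cv2.imread("pics/w10.png",0).astype(np.float32); n="wrist"
print("wrist ring",min(((c([x,y]),x,y) for x in np.arange(600,621,.5) for y in np.arange(-92,-70,.5))))
```

```text
t 16.05 tcp [512.2 240.1 328.3] xang 121.01 F [ 0.2 -0.6 -0.8] open 42.5 ff 0.0
scene nest 0.88 [607.7 -85.3] 0.974
scene fork 0.56 [588.4 261.3] 0.921
scene ring (np.float32(-121.099205), np.float64(613.5), np.float64(-80.5))
side nest 0.91 [612.7 -81.8] 0.865
side fork 0.5 [590.1 258.3] 0.884
side ring (np.float32(-102.80699), np.float64(609.0), np.float64(-86.5))
wrist ring (np.float32(-78.53846), np.float64(607.5), np.float64(-82.5))
```

carry_out([
  [-0.04,0.2,0],
  [-0.05,0.2,0],
  [-0.04,0.2,0],
  [0,0,0],
  [0,0,0],
  [0,0,0],
  [0,0,0],
  [0,0,0.2],
  [0,0,0.25],
  [0,0,0.1],
  [0,0,0],
], spin=[0,0,0,-0.043,-0.043,-0.043,-0.042,0,0,0,0], gripper=[0,0,-0.4,-0.4,-0.4,-0.4,-0.4,-0.4,-0.4,-0.4,-0.4])

```text
time_s: 17.65
ee_pos: [582.2, 262.6, 260.6]
ee_rot: [0.245, 0.97, -0.001, -0.001]
contact_force: [1.3, 0.2, 0.2]
opening: 59.6
finger_force: 0.0
```

Run:
```python
from h import *
T,M=st(); p=cam("wrist"); im=save("wrist","w11"); print((M.T@(np.array([582.3,264.3,140])-T)).round(1))
m=manip.silhouettes("fork","wrist")
for k in m[:2]:
    X=onz("wrist",np.argwhere(k["pixels"])[:,::-1],94,p); L=(X-T)@M; print(k["p"],k["at"],L.min(0).round(1),L.max(0).round(1))
g=cv2.cvtColor(im,cv2.COLOR_RGB2GRAY); r,c=map(int,k["at"]) if 0 else map(int,m[0]["at"]); 
bw=(g>200)&m[0]["pixels"]; X=(onz("wrist",np.argwhere(bw)[:,::-1],94,p)-T)@M; print(X.min(0).round(1),X.max(0).round(1))
col=g[:,c-5:c+6].mean(1); print([(int(r),int(col[r+1]-col[r-1])) for r in range(150,420) if abs(col[r+1]-col[r-1])>10], c)
```

```text
t 17.65 tcp [582.2 262.6 260.6] xang 151.68 F [1.3 0.2 0.2] open 59.6 ff 0.0
[  0.4   1.9 120.6]
0.82 [3.0, 520.9] [132.4  89.7 166.7] [139.2 124.9 166.8]
0.61 [234.3, 322.2] [-20.5 -12.9 166.6] [ 30.3  16.9 166.7]Traceback (most recent call last):
  File "<stdin>", line 7, in <module>
    return umr_minimum(a, axis, None, out, keepdims, initial, where)
ValueError: zero-size array to reduction operation minimum which has no identity
```

carry_out([
  [0.01,0.015,0.2],
  [0,0,0.25],
  [0,0,0.25],
  [0,0,0.2],
  [0,0,0.1],
  [0,0,0],
  [0,0,0],
  [0,0,0],
  [0,0,0],
  [0,0,0],
], spin=[0,0,0,0,0,0,0,0,0,0], gripper=[-0.4,-0.4,-0.4,-0.4,-0.4,0,0.25,1,1,1], newtons=40)

```text
time_s: 18.75
ee_pos: [582.9, 265.0, 144.1]
ee_rot: [0.245, 0.97, 0.001, 0.001]
contact_force: [-1.2, -0.6, 6.1]
opening: 29.0
finger_force: 40.2
```

carry_out([
  [0,0,-0.1],
  [0,0,-0.2],
  [0,0,-0.2],
  [0,0,-0.2],
  [0,0,-0.2],
  [0,0,-0.1],
  [0,0,0],
  [0,0,0],
], spin=[0,0,0.042,0.042,0.042,0.042,0.042,0.042], gripper=[1,1,1,1,1,1,1,1])

```text
time_s: 19.55
ee_pos: [582.2, 264.9, 263.4]
ee_rot: [0.602, 0.799, 0.0, 0.0]
contact_force: [-0.6, -0.0, -2.4]
opening: 28.9
finger_force: 39.9
```

carry_out([
  [0,0,0],
  [0,0,0],
], spin=[0.04,0], gripper=[1,1])

```text
time_s: 19.75
ee_pos: [582.1, 264.9, 262.9]
ee_rot: [0.649, 0.761, 0.0, 0.0]
contact_force: [0.0, -0.1, -2.2]
opening: 28.8
finger_force: 39.9
```

```bash
python3 -c "
from h import *
tilt('w12'); T,M=st(); a=np.radians(99); tgt=np.array([608.7,-83,0])+6*np.array([np.cos(a),np.sin(a),0]); print(tgt,M.T@(tgt-T))"
```

```text
t 19.75 tcp [582.1 264.9 262.9] xang 99.07 F [ 0.  -0.1 -2.2] open 28.8 ff 39.9
0.69 cols 282 361 rows 243 395 [(np.float64(0.884), 88, 10, -2), (np.float64(0.871), 88, 6, -2), (np.float64(0.866), 85, 6, -2), (np.float64(0.849), 91, 10, -2), (np.float64(0.849), 85, 10, -2)]
t 19.85 tcp [582.2 264.9 262.6] xang 99.33 F [ 0.1  0.4 -1.8] open 29.0 ff 39.9
[607.76139321 -77.07386996   0.        ] [-341.59764965  -30.25862618  262.58504955]
```

carry_out([
  [-0.15,-0.02,0],
  [-0.28,-0.025,0],
  [-0.28,-0.025,0],
  [-0.28,-0.025,0],
  [-0.28,-0.025,0],
  [-0.28,-0.025,0],
  [-0.28,-0.025,0],
  [-0.28,-0.025,0],
  [-0.28,-0.025,0],
  [-0.28,-0.02,0],
  [-0.12,-0.01,0],
  [-0.057,0,0],
], spin=[0,0,0,0,0,0,0,0,0,0,0,0], gripper=[1,1,1,1,1,1,1,1,1,1,1,1])

```text
time_s: 21.05
ee_pos: [606.6, -78.8, 262.2]
ee_rot: [0.649, 0.761, -0.0, -0.0]
contact_force: [0.5, 0.6, -2.5]
opening: 29.0
finger_force: 39.9
```

carry_out([
  [0,0,0.1],
  [0,0,0.15],
  [0,0,0],
  [0,0,0],
], spin=[0,0,0,0], gripper=[1,1,1,1])

```text
time_s: 21.45
ee_pos: [606.8, -76.1, 232.0]
ee_rot: [0.648, 0.762, -0.0, -0.0]
contact_force: [-0.1, -0.9, -1.5]
opening: 29.0
finger_force: 40.0
```

Run:
```python
from h import *
T,M=st(); p=cam("wrist"); im=save("wrist","w13"); g=cv2.cvtColor(im,cv2.COLOR_RGB2GRAY); print("foot z",T[2]-140)
a=np.radians(99); tgt=np.array([608.7,-83,T[2]])+6*np.array([np.cos(a),np.sin(a),0]); print("to go",(M.T@(tgt-T)).round(1))
cv2.imwrite("pics/c13.png",cv2.resize(im[120:420,160:480,::-1],(800,600)))
for r in range(190,300,6): print(r,g[r,270:372:6])
for s in (-1,1): print(proj("wrist",T+M@np.array([9,s*15,140]),p).round(1))
print("nest corners pred",proj("wrist",[[*(np.array([608.7,-83])+R.from_euler('z',9,degrees=True).apply([i,j,0])[:2]),78] for i,j in((-26,26),(26,26),(18,18),(-18,18))],p).round().tolist())
```

```text
t 21.45 tcp [606.8 -76.1 232. ] xang 99.22 F [-0.1 -0.9 -1.5] open 29.0 ff 40.0
foot z 91.96390492294665
to go [-1.1  0.8 -0. ]
190 [105 136 138 137 137 140 136 139 138 136 137 135 137 136 137 139 138]
196 [136 137 136 137 138 140 137 139 137 137 138 135 136 138 136 139 139]
202 [136 137 139 136 137 140 136 141 137 133 138 135 137 152 171 169 162]
208 [136 137 140 138 139 141 137 140 137 138 139 136 138 168 171 174 176]
214 [136 140 139 140 137 141 136 137 137 136 138 142 173 168 171 173 177]
220 [168 142  96  81  81  78  80  82  85  85  86  85  84  84  92  91 170]
226 [170 162  80  79  77  76  79  76  75  77  77  73  92  96  94  95 157]
232 [170 171  85  75  75  85  83  77  77  78  77  78  97  95  91  92 169]
238 [170 173  88  79 103 143 136 140 137 137 141 136 174 167  94  95 169]
244 [170 173  93  78 112 123 121 121 121 123 121 121 122 141  91  96 141]
250 [169 172 111  79 120 123 122 121 121 124 120 121 120 134  82  91 136]
256 [171 173 114  80 122 121 121 122 121 121 120 122 120 127  74  73 138]
262 [171 174 117  91 124 124 124 123 122 121 121 120 121 122  79  76 173]
268 [170 174 109  99 124 124 123 122 122 123 120 120 121 121  92  90 172]
274 [170 175 136 108 123 124 124 124 122 121 121 120 121 120  93  93 171]
280 [241 238 174 116 124 123 123 123 122 121 122 119 121 120  97  89 172]
286 [241 246 219 123 124 125 123 123 122 122 120 120 121 121 110  85 171]
292 [241 247 221 127 125 129 123 126 126 123 122 123 120 125 119  92 172]
298 [162 156 124 125 124 128 124 126 126 126 125 121 122 122 121  66 120]
[[297.5 242.1]]
[[349.1 242.1]]
nest corners pred [[282.0, 219.0], [368.0, 219.0], [354.0, 232.0], [295.0, 231.0]]
```

Run:
```python
from h import *
T,M=st(); p=cam("wrist"); g=cv2.imread("pics/w13.png",0).astype(float)
E=lambda v,o,t=18:[(o+i,int(v[i+1]-v[i-1])) for i in range(1,len(v)-1) if abs(v[i+1]-v[i-1])>t]
for c in (300,315,330,340): print("col",c,E(g[205:300,c-2:c+3].mean(1),205))
for r in (228,246,252,258): print("row",r,E(g[r-1:r+2,270:375].mean(0),270))
print("foot front/pred rows for piece offset",[(o,proj("wrist",T+M@np.array([15+o,0,140]),p).round(1).tolist()) for o in (-4,-6,-8)])
N=np.array([608.7,-83]); 
for z in (78,72): print(z,proj("wrist",[[*(N+R.from_euler('z',9,degrees=True).apply([i,j,0])[:2]),z] for i,j in((0,26),(0,18),(-26,0),(-18,0),(18,0),(26,0))],p).round(1).tolist())
```

```text
t 21.5 tcp [607.  -76.4 232.6] xang 99.21 F [-0.1 -0.6 -1.8] open 28.7 ff 40.0
col 300 [(218, -28), (219, -54), (220, -40), (232, 32), (233, 46), (234, 31)]
col 315 [(218, -27), (219, -54), (220, -40), (232, 22), (233, 45), (234, 40)]
col 330 [(218, -24), (219, -49), (220, -42), (232, 24), (233, 45), (234, 38)]
col 340 [(210, 22), (211, 21), (217, -30), (218, -42), (219, -54), (220, -41), (232, 26), (233, 50), (234, 41), (242, -29), (243, -23)]
row 228 [(278, -24), (279, -31), (280, -40), (281, -43), (282, -24), (364, 33), (365, 56), (366, 42)]
row 246 [(280, -26), (281, -59), (282, -57), (283, -25), (292, 23), (293, 32), (294, 20), (350, -21), (351, -44), (352, -28), (364, 32), (365, 33)]
row 252 [(280, -21), (281, -56), (282, -57), (283, -23), (291, 22), (292, 34), (293, 20), (350, -29), (351, -47), (352, -31), (363, 30), (364, 45), (365, 29)]
row 258 [(280, -22), (281, -54), (282, -55), (283, -19), (290, 19), (291, 32), (292, 21), (350, -35), (351, -46), (352, -21), (363, 53), (364, 60), (365, 29)]
foot front/pred rows for piece offset [(-4, [[323.3, 238.9]]), (-6, [[323.3, 242.1]]), (-8, [[323.3, 245.3]])]
78 [[324.2, 218.1], [324.1, 230.6], [282.6, 257.6], [295.3, 257.6], [352.5, 257.8], [365.2, 257.9]]
72 [[324.1, 215.4], [324.0, 227.6], [283.5, 254.1], [295.9, 254.1], [351.8, 254.3], [364.2, 254.3]]
```

carry_out([
  [-0.017,0.017,0],
  [0,0,0.03],
  [0,0,0.04],
  [0,0,0.04],
  [0,0,0.03],
  [0,0,0],
  [0,0,0],
], spin=[0,0,0,0,0,0,0], gripper=[1,1,1,1,1,1,1])

```text
time_s: 22.2
ee_pos: [609.2, -78.9, 215.3]
ee_rot: [0.649, 0.761, -0.0, -0.0]
contact_force: [0.2, -0.4, -2.1]
opening: 29.1
finger_force: 40.1
```

Run:
```python
from h import *
T,M=st(); p=cam("wrist"); save("wrist","w14"); g=cv2.imread("pics/w14.png",0).astype(float)
E=lambda v,o,t=18:[(o+i,int(v[i+1]-v[i-1])) for i in range(1,len(v)-1) if abs(v[i+1]-v[i-1])>t]
for c in (310,330): print("col",c,E(g[195:300,c-2:c+3].mean(1),195,10))
for r in (236,244,250): print("row",r,E(g[r-1:r+2,270:375].mean(0),270,10))
print(proj("wrist",T+(M@np.array([[9,-15,140],[9,15,140]]).T).T,p).round(1).tolist())
```

```text
t 22.2 tcp [609.2 -78.9 215.3] xang 99.13 F [ 0.2 -0.4 -2.1] open 29.1 ff 40.1
col 310 [(221, -30), (222, -55), (223, -42), (236, 22), (237, 45), (238, 40), (239, 18), (242, -13), (243, -11)]
col 330 [(221, -24), (222, -50), (223, -44), (224, -11), (236, 24), (237, 46), (238, 38), (239, 16), (242, -13), (243, -10)]
row 236 [(271, -17), (272, -19), (273, -25), (274, -47), (275, -50), (276, -22), (289, 12), (344, 10), (345, 12), (363, 23), (364, 53), (365, 55), (366, 26)]
row 244 [(272, -13), (273, -38), (274, -55), (275, -39), (276, -14), (277, -11), (278, -10), (288, 37), (289, 50), (290, 27), (293, -12), (294, -10), (344, 12), (345, 26), (346, 27), (348, -19), (349, -33), (350, -53), (351, -36), (363, 24), (364, 54), (365, 53), (366, 22)]
row 250 [(273, -25), (274, -49), (275, -50), (276, -28), (277, -13), (288, 37), (289, 50), (290, 27), (292, -11), (293, -12), (349, -28), (350, -42), (351, -18), (363, 16), (364, 33), (365, 29), (366, 11)]
[[297.5, 242.1], [349.1, 242.1]]
```

carry_out([
  [0,0,0.015],
  [0,0,0.015],
  [0,0,0],
  [0,0,0],
  [0,0,0],
  [0,0,0],
  [0,0,-0.1],
  [0,0,-0.2],
  [0,0,-0.25],
  [0,0,-0.2],
  [0,0,0],
  [0,0,0],
], spin=[0,0,0,0,0,0,0,0,0,0,0,0], gripper=[1,1,1,0.25,0.1,0,0,0,0,0,0,0], newtons=40)

```text
time_s: 23.45
ee_pos: [609.2, -78.9, 302.3]
ee_rot: [0.649, 0.761, 0.0, 0.0]
contact_force: [0.4, -0.1, 0.2]
opening: 42.6
finger_force: 0.0
```

Run:
```python
from h import *
T,M=st(); p=cam("wrist"); im=save("wrist","w15")
for k in manip.silhouettes("fork","wrist")[:2]:
    L=(onz("wrist",np.argwhere(k["pixels"])[:,::-1],162,p)-T)@M; print("fork",round(k["p"],2),np.round(k["at"]),L.min(0).round(1),L.max(0).round(1))
for n in ("scene","side"):
    boxfit(n,"fork",[608,-84],(30,30,90),72,9,25)
    manip.read_camera(n)
    for k in manip.silhouettes("wheel_centre",n)[:1]:
        ys,xs=np.nonzero(k["pixels"]); print("wheel",k["p"],xs.min(),xs.max(),ys.min(),ys.max(),onz(n,[[(xs.min()+xs.max())/2,(ys.min()+ys.max())/2]],85).round(1))
a=np.radians(9); ex=np.array([np.cos(a),np.sin(a)]);ey=np.array([-ex[1],ex[0]])
N=np.array([608.7,-83.5])
print("tip-nest slide frame", (onz("wrist",[[343,329]],172,__import__('pickle').load(open('w10.pkl','rb'))[0])[0,:2]-[607.7,-83.2])@np.c_[ex,ey])
```

```text
t 23.45 tcp [609.2 -78.9 302.3] xang 99.13 F [ 0.4 -0.1  0.2] open 42.6 ff 0.0
fork 0.91 [246. 320.] [-20.7 -17.  140.2] [ 32.3  13.  140.3]
scene fork 0.7 [608.2 -85.1] 0.94
wheel 0.9 277 311 197 230 [[ 485.5 -134.8   85. ]]
side fork 0.56 [611.4 -84. ] 0.939
wheel 0.7 309 340 277 318 [[ 490.7 -132.2   85. ]]
tip-nest slide frame [ -0.25650289 -34.8054277 ]
```

carry_out([
  [0.02,-0.15,0],
  [0.02,-0.25,0],
  [0.02,-0.25,0],
  [0,-0.25,0],
  [0,-0.167,0],
  [0,0,0.2],
  [0,0,0.2],
  [0,0,0],
  [0,0,0],
], spin=[0,0,0,0,0,0,0,0,0], gripper=[0,0,0,0,0,0,0,0,0])

```text
time_s: 24.85
ee_pos: [481.9, -92.2, 254.4]
ee_rot: [0.649, 0.761, 0.0, 0.0]
contact_force: [-0.2, -0.3, 1.0]
opening: 42.9
finger_force: 0.0
```

Run:
```python
from h import *
T,M=st(); p=cam("wrist"); im=save("wrist","w16"); g=cv2.cvtColor(im,cv2.COLOR_RGB2GRAY).astype(float)
W=np.array([488.3,-134.4]);ey=np.array([-.156,.988]);ex=np.array([.988,.156])
b=np.radians([-80,-60,-48,-30,0,30]); P=np.c_[W-np.outer(58*np.sin(b),ey),85+58*np.cos(b)]; print("rim px pred",proj("wrist",P,p).round().tolist()); print("start togo",((P[2]+[0,0,54]-T)@M).round(1))
k=manip.silhouettes("wheel_centre","wrist")
if k:
    m=k[0]["pixels"]; ys,xs=np.nonzero(m); print(k[0]["p"],xs.min(),xs.max(),ys.min(),ys.max())
    for (c,r) in proj("wrist",P,p).round().astype(int):
        if 0<=r<480:
            x=np.nonzero(m[r])[0]; print(r,c,x[:1],x[-1:], [int(v) for v in g[r,c-30:c+31:4]])
```

```text
t 24.85 tcp [481.9 -92.2 254.4] xang 99.13 F [-0.2 -0.3  1. ] open 42.9 ff 0.0
rim px pred [[323.0, 223.0], [323.0, 244.0], [323.0, 262.0], [323.0, 294.0], [323.0, 347.0], [322.0, 381.0]]
start togo [ 0.4 -0.2 76.6]
0.56 305 356 206 398
223 323 [308] [331] [90, 84, 82, 87, 55, 47, 51, 46, 51, 42, 46, 46, 51, 49, 47, 48]
244 323 [308] [331] [92, 83, 85, 82, 49, 54, 59, 56, 55, 47, 58, 51, 49, 47, 48, 51]
262 323 [308] [331] [96, 84, 84, 82, 51, 58, 60, 60, 60, 55, 62, 64, 63, 51, 49, 50]
294 323 [305] [356] [96, 98, 99, 169, 55, 64, 67, 68, 63, 60, 126, 126, 121, 123, 123, 112]
347 323 [307] [332] [102, 94, 91, 86, 91, 103, 74, 70, 66, 59, 93, 100, 100, 99, 97, 98]
381 322 [308] [330] [96, 90, 92, 98, 81, 96, 108, 103, 94, 70, 101, 102, 99, 98, 96, 95]
```

carry_out([
  [0,0,0.15],
  [0,0,0.2],
  [0,0,0.2],
  [0,0,0.088],
  [0,0,0],
  [0,0,0],
  [0,0,0],
  [0,0,0],
  [0,0,0],
], spin=[0,0,0,0,0,0,0,0,0], gripper=[0.1,0.3,0.3,0.3,0.5,1,1,1,1], newtons=60)

```text
time_s: 25.85
ee_pos: [480.9, -92.3, 177.9]
ee_rot: [0.649, 0.761, -0.001, -0.001]
contact_force: [-7.7, -2.4, -2.3]
opening: 12.2
finger_force: 58.5
```

Run:
```python
from h import *
T,M=st()
b=np.radians(np.linspace(-48,48,13)); print((np.diff(np.c_[-58*np.sin(b),-58*np.cos(b)],axis=0)/120).round(3).tolist())
```

```text
t 25.85 tcp [480.9 -92.3 177.9] xang 99.13 F [-7.7 -2.4 -2.3] open 12.2 ff 58.5
[[-0.049, -0.047], [-0.055, -0.04], [-0.06, -0.032], [-0.063, -0.023], [-0.066, -0.014], [-0.067, -0.005], [-0.067, 0.005], [-0.066, 0.014], [-0.063, 0.023], [-0.06, 0.032], [-0.055, 0.04], [-0.049, 0.047]]
```

carry_out([
  [-0.049,0,-0.047],
  [-0.055,0,-0.04],
  [-0.06,0,-0.032],
  [-0.063,0,-0.023],
  [-0.066,0,-0.014],
  [-0.067,0,-0.005],
], spin=[0,0,0,0,0,0], gripper=[1,1,1,1,1,1])

```text
time_s: 26.45
ee_pos: [487.2, -132.7, 196.7]
ee_rot: [0.649, 0.761, 0.001, -0.004]
contact_force: [-8.0, 16.3, -0.9]
opening: 11.8
finger_force: 59.4
```

carry_out([
  [-0.067,0,0.005],
  [-0.066,0,0.014],
  [-0.063,0,0.023],
  [-0.06,0,0.032],
  [-0.055,0,0.04],
  [-0.049,0,0.047],
  [0,0,0],
], spin=[0,0,0,0,0,0,0], gripper=[1,1,1,1,1,1,1])

```text
time_s: 27.15
ee_pos: [494.2, -177.7, 178.6]
ee_rot: [0.649, 0.761, -0.001, -0.002]
contact_force: [-13.2, 0.3, 6.3]
opening: 12.3
finger_force: 70.0
```

Run:
```python
from h import *
st()
for n in ("scene","side"): boxfit(n,"fork",[607.5,-100],(30,30,90),72,9,25); boxfit(n,"nest",[607.5,-100],(120,120,20),52,9,30)
```

```text
t 27.15 tcp [ 494.2 -177.7  178.6] xang 99.13 F [-13.2   0.3   6.3] open 12.3 ff 70.0
scene fork 0.63 [612.8 -97.6] 0.926
scene nest 0.67 [ 610.7 -100.5] 0.744
side fork 0.82 [ 616.5 -103. ] 0.492
side nest 0.85 [613.7 -98.9] 0.485
```

carry_out([
  [0,0,0],
  [0,0,0],
  [0,0,0],
  [0,0,-0.1],
  [0,0,-0.25],
  [0,0,-0.25],
  [0.2,0,0],
  [0.25,0,0],
  [0.2,0,0],
  [0.07,0,0],
  [0,0,0],
  [0,0,0],
], spin=[0,0,0,0,0,0,0,0,0,0,0,0], gripper=[0.6,0.3,0.2,0.2,0.2,0.2,0.2,0.2,0.2,0.2,0.2,0.2])

```text
time_s: 28.75
ee_pos: [481.9, -92.8, 249.6]
ee_rot: [0.649, 0.761, 0.0, 0.0]
contact_force: [-0.0, -0.2, 0.2]
opening: 34.1
finger_force: 0.0
```

```bash
cat > gap.py <<'E'
from h import *; import sys
T,M=st(); p=cam("wrist"); im=save("wrist",sys.argv[1]); g=cv2.cvtColor(im,cv2.COLOR_RGB2GRAY)
a=np.radians(9); ex=np.array([np.cos(a),np.sin(a),0]);ey=np.array([-ex[1],ex[0],0]); N=np.array([610,-84.8,0])
print("expected piece/tip px",proj("wrist",[N-18.4*ey+[0,0,162],N-34.8*ey+[0,0,172],N-34.8*ey+[0,0,195]],p).round().tolist())
for q in ("fork","pointer"):
    for k in manip.silhouettes(q,"wrist")[:2]:
        ys,xs=np.nonzero(k["pixels"]); print(q,round(k["p"],2),np.round(k["at"]),xs.min(),xs.max(),ys.min(),ys.max())
for n in ("scene","side"): boxfit(n,"fork",[607.5,-103],(30,30,90),72,9,25); boxfit(n,"nest",[607.5,-103],(120,120,20),52,9,30)
E
python3 gap.py w17
```

```text
t 28.75 tcp [481.9 -92.8 249.6] xang 99.12 F [-0.  -0.2  0.2] open 34.1 ff 0.0
expected piece/tip px [[585.0, 355.0], [590.0, 397.0], [626.0, 435.0]]
fork 0.7 [315. 544.] 476 620 253 377
pointer 0.64 [285. 614.] 581 639 232 468
scene fork 0.81 [ 610.5 -102.6] 0.891
scene nest 0.96 [613. -99.] 0.748
side fork 0.9 [614.5 -98.9] 0.914
side nest 0.94 [617.1 -97.6] 0.652
```

carry_out([
  [0,0,0.15],
  [0,0,0.2],
  [0,0,0.17],
  [0,0,0.077],
  [0,0,0],
  [0,0,0],
  [0,0,0],
  [0,0,0],
  [0,0,0],
], spin=[0,0,0,0,0,0,0,0,0], gripper=[0.2,0.3,0.3,0.3,0.5,1,1,1,1], newtons=60)

```text
time_s: 30.2
ee_pos: [480.9, -92.2, 178.0]
ee_rot: [0.649, 0.761, -0.001, -0.001]
contact_force: [-6.1, -2.0, -2.6]
opening: 12.5
finger_force: 58.5
```

carry_out([
  [-0.049,0,-0.047],
  [-0.055,0,-0.04],
  [-0.06,0,-0.032],
  [-0.063,0,-0.023],
  [-0.066,0,-0.014],
  [-0.067,0,-0.005],
  [-0.067,0,0.005],
  [0,0,0],
], spin=[0,0,0,0,0,0,0,0], gripper=[1,1,1,1,1,1,1,1])

```text
time_s: 31.0
ee_pos: [488.7, -142.0, 196.6]
ee_rot: [0.649, 0.761, -0.0, -0.003]
contact_force: [-8.1, 6.9, -0.1]
opening: 12.2
finger_force: 60.1
```

carry_out([
  [0,0,0],
  [0,0,0],
  [0,0,0],
  [0,0,-0.1],
  [0,0,-0.25],
  [0,0,-0.25],
  [0.1,0,-0.2],
  [0.2,0.15,-0.2],
  [0.2,0.2,0],
  [0.2,0.2,0],
  [0,0.2,0],
  [0,0,0],
], spin=[0,0,0,0,0,0,0,0,0,0,0,0], gripper=[0.6,0.3,0.2,0.2,0.2,0.2,0.2,0.2,0.2,0.2,0.2,0.2])

```text
time_s: 32.2
ee_pos: [566.8, -44.5, 317.0]
ee_rot: [0.648, 0.762, 0.0, 0.001]
contact_force: [0.2, -0.4, -0.4]
opening: 34.2
finger_force: 0.0
```

```bash
python3 gap.py w18
python3 - <<'E'
import cv2,numpy as np
g=cv2.imread("pics/w18.png",0); print(g.shape)
E
```

```text
t 32.2 tcp [566.8 -44.5 317. ] xang 99.25 F [ 0.2 -0.4 -0.4] open 34.2 ff 0.0
expected piece/tip px [[376.0, 337.0], [376.0, 366.0], [381.0, 390.0]]
fork 0.85 [297. 356.] 344 389 271 362
pointer 0.72 [349. 543.] 369 639 244 437
pointer 0.26 [299. 359.] 342 388 270 362
scene fork 0.66 [ 611.8 -110.6] 0.903
scene nest 0.68 [ 612.4 -109.6] 0.794
side fork 0.92 [ 617.5 -108.3] 0.922
side nest 0.82 [ 615.4 -108.3] 0.689
(480, 640)
```

Run:
```python
import cv2,numpy as np
g=cv2.imread("pics/w18.png",0)
print("     ",list(range(336,404,4)))
for r in range(296,412,4): print(r,g[r,336:404:4])
```

```text
[336, 340, 344, 348, 352, 356, 360, 364, 368, 372, 376, 380, 384, 388, 392, 396, 400]
296 [147 206 162 138 136 131 131 128 130 128 127 128 126 129 179 186 176]
300 [146 214 159 140 136 131 132  82  96 119 117 118 128 141 179 176 176]
304 [145 134 146 144 137 137 135  81  84 119 119 119 130 168 226 197 240]
308 [147 147 148 147 138 139 135  82  81 119 119 117 127 138 247 243 243]
312 [152 151 150 147 138 140 135  83  81 117 118 119 106  74  80 217 244]
316 [243 246 227 169 141 139 135  82  83 103 120 121 116  73  74  74 194]
320 [243 246 235 188 140 136 134  84  82  86 121 119 118  82  72  72  81]
324 [242 246 243 215 148 144 137  84  84  81 121 119 119 100  73  74  73]
328 [242 246 244 194 253 255 206  87  84  82 118 121 118 115  74  73  71]
332 [242 245 245 145 254 255 254  87  85  83 104 120 119 118  79  73  70]
336 [242 246 246 158 247 251 235  86  87  84  92 122 119 119  91  74  71]
340 [238 241 242 170 137 140 139  88  87  86  84 122 119 118 111  72  70]
344 [242 247 243 194 140 140 139  91  85  86  82 119 119 119 118  75  69]
348 [241 247 243 213 142 140 141  90  87  83  87 116
[... 431 characters left out ...]
2  83  85  78  77  77  73  69  66]
376 [239 245 242 241 242 242 243 242 141  81  83  79  77  75  72  68  65]
380 [239 244 242 240 242 241 243 241 185  81  81  75  77  74  70  68  63]
384 [239 244 242 241 241 240 243 241 213  80  80  74  74  71  69  66  62]
388 [238 244 242 241 241 240 243 240 218  82  78  74  72  70  66  64  64]
392 [238 243 241 240 241 240 242 239 215  78  76  71  72  67  68  66  62]
396 [238 243 241 240 242 240 242 239 216  89  79  70  69  67  65  63  57]
400 [190 199 196 195 195 194 194 193 175 134  95  71  67  65  63  61  60]
404 [135 135 125 132 130 127 122 126 123 130 223 119  65  64  62  58  56]
408 [132 134 125 132 128 124 123 123 119 121 225 135  67  63  61  59  56]
```

carry_out([
  [0,0.15,0],
  [0.1,0.2,-0.1],
  [0,0,0],
  [0,0,0],
  [0,0,0],
], spin=[0,0,0,0,0], gripper=[-0.3,-0.6,-0.6,-0.6,-0.6])

```text
time_s: 33.25
ee_pos: [604.3, -27.3, 327.9]
ee_rot: [0.649, 0.761, -0.0, -0.0]
contact_force: [0.6, -0.5, -0.6]
opening: 68.4
finger_force: 0.0
```

```bash
python3 gap.py w19
python3 - <<'E'
from h import *
g=cv2.imread("pics/w19.png",0); p=cam("wrist"); np.set_printoptions(linewidth=200)
c=proj("wrist",[np.array([610,-84.8,172])-34.8*np.array([-.156,.988,0])],p)[0].astype(int); x=range(c[0]-36,c[0]+36,4)
print("     ",np.array(list(x)))
for r in range(c[1]-70,c[1]+26,3): print(r,g[r,list(x)])
E
```

```text
t 33.25 tcp [604.3 -27.3 327.9] xang 99.12 F [ 0.6 -0.5 -0.6] open 68.4 ff 0.0
expected piece/tip px [[318.0, 341.0], [318.0, 370.0], [318.0, 393.0]]
fork 0.84 [325. 316.] 294 337 276 366
fork 0.43 [318. 456.] 304 537 250 411
pointer 0.9 [308. 439.] 304 536 249 411
scene fork 0.74 [ 611.  -111.2] 0.875
scene nest 0.95 [ 612.9 -108.6] 0.719
side fork 0.92 [ 615.6 -106. ] 0.932
side nest 0.8 [ 616.  -108.8] 0.717
      [280 284 288 292 296 300 304 308 312 316 320 324 328 332 336 340 344 348]
299 [240 245 225 145 134 138 138 133 138 138 138 134 136 136 121 111 138 203]
302 [239 244 222 143 135 136 137 134 138 137 138 133 138 137 114 111 149 179]
305 [239 245 224 146 139 138 133 136 138 138 135 133 137 137 116 112 151 179]
308 [240 244 225 146 138 137 135 136 138 137 135 133 138 138 114 111 185 200]
311 [239 244 233 133 135 138 139 136 139 139 139 138 137 138 115 115 202 247]
314 [239 244 231 148 144 139 140 136 141 138 139 138 137 140 145 147 179 247]
317 [239 245 239 171 150 138 138 136 140 140 140 135 138 139 153 163 216 247]
320 [239 244 243 243 184 137 136 137 140 140 138 136 140 13
[... 1190 characters left out ...]
68 [241 241 241 242 242 239 244 242 220 165 243 243 242 243 242 239 242 241]
371 [240 242 241 242 241 238 244 241 162 130 241 243 242 243 241 239 242 240]
374 [240 241 241 241 240 238 243 239 129 126 226 243 242 243 240 239 242 240]
377 [240 241 241 241 240 237 243 221 128 127 185 242 242 243 240 239 242 239]
380 [240 241 241 242 240 238 243 197 130 127 150 242 241 242 240 239 243 239]
383 [240 241 241 241 240 238 243 182 129 125 147 242 240 242 240 238 242 238]
386 [240 241 241 242 241 237 242 168 130 127 147 241 240 242 239 238 242 238]
389 [239 242 241 242 240 236 234 140 125 123 131 196 195 194 193 192 194 202]
392 [239 242 241 242 240 236 223 156 147 131 135 155 155 155 155 153 153 152]
```

Run:
```python
from h import *
T,M=st(); g=cv2.imread("pics/w19.png",0).astype(float); 
for c in (300,306,326): 
    v=g[:,c-2:c+3].mean(1); print(c,[(r,int(v[r+1]-v[r-1])) for r in range(322,385) if abs(v[r+1]-v[r-1])>15])
for c in (314,316): print(c,g[360:374,c].astype(int))
a=(onz("wrist",[[316,330.5],[316,342.5],[316,355.5],[316,367]],162)-T)@M; t=(onz("wrist",[[314.5,366],[314.5,368]],172)-T)@M; print(a.round(1).tolist(),t.round(1).tolist())
```

```text
t 33.8 tcp [604.8 -27.  328.2] xang 99.13 F [-0.6 -0.  -0.4] open 68.5 ff 0.0
300 [(329, 40), (330, 93), (331, 77), (332, 22), (340, -19), (341, -52), (342, -81), (343, -60), (344, -16), (354, 42), (355, 95), (356, 75), (357, 20)]
306 [(329, 41), (330, 92), (331, 76), (332, 23), (341, -38), (342, -73), (343, -59), (344, -17), (354, 39), (355, 91), (356, 74), (357, 20)]
326 [(329, 28), (330, 77), (331, 81), (332, 38), (341, -50), (342, -83), (343, -64), (344, -18), (355, 31), (356, 39), (357, 22), (365, 40), (366, 36)]
314 [255 255 255 255 255 253 229 187 145 128 123 124 124 127]
316 [254 253 248 252 255 254 240 205 165 141 134 130 126 126]
[[-67.3, -4.9, 166.2], [-77.3, -4.9, 166.2], [-88.4, -5.0, 166.2], [-98.5, -5.0, 166.2]] [[-89.9, -5.9, 156.2], [-91.6, -5.9, 156.2]]
```

carry_out([
  [-0.1,-0.15,0],
  [-0.12,-0.25,0],
  [-0.12,-0.25,0],
  [-0.12,-0.25,0],
  [-0.107,-0.199,0],
  [0,0,0.1],
  [0,0,0.2],
  [0,0,0.25],
  [0,0,0.25],
  [0,0,0.2],
  [0,0,0.122],
  [0,0,0],
], spin=[0,0,0,0,0,0,0,0,0,0,0,0], gripper=[0,0.2,0.2,0.2,0.2,0.2,0.2,0.2,0.2,0.2,0.3,0.3])

```text
time_s: 35.0
ee_pos: [485.1, -114.3, 191.5]
ee_rot: [0.648, 0.761, -0.0, -0.002]
contact_force: [-0.5, 1.1, 0.0]
opening: 29.9
finger_force: 0.0
```

carry_out([
  [0,0,0],
  [0,0,0],
  [0,0,0],
  [0,0,0],
  [0,0,0],
], spin=[0,0,0,0,0], gripper=[0.5,1,1,1,1], newtons=60)

```text
time_s: 35.5
ee_pos: [484.5, -115.1, 194.3]
ee_rot: [0.648, 0.761, -0.001, -0.001]
contact_force: [-9.8, -1.2, 4.8]
opening: 12.2
finger_force: 58.6
```

Run:
```python
from h import *
T,M=st()
b=np.radians(np.linspace(-20,19,7)); print((np.diff(np.c_[-58*np.sin(b),-58*np.cos(b)],axis=0)/120).round(3).tolist())
```

```text
t 35.5 tcp [ 484.5 -115.1  194.3] xang 99.15 F [-9.8 -1.2  4.8] open 12.2 ff 58.6
[[-0.052, -0.016], [-0.054, -0.01], [-0.055, -0.004], [-0.055, 0.003], [-0.054, 0.009], [-0.053, 0.015]]
```

Turn, release, retreat straight up, then go to the look pose.

carry_out([
  [-0.052,0,-0.016],
  [-0.054,0,-0.01],
  [-0.055,0,-0.004],
  [-0.055,0,0.003],
  [-0.054,0,0.009],
  [-0.053,0,0.015],
  [0,0,0],
  [0,0,0],
  [0,0,0],
  [0,0,0],
], spin=[0,0,0,0,0,0,0,0,0,0], gripper=[1,1,1,1,1,1,1,0.6,0.3,0.2])

```text
time_s: 36.5
ee_pos: [492.0, -153.5, 194.6]
ee_rot: [0.649, 0.761, 0.0, 0.001]
contact_force: [0.3, -0.5, -0.0]
opening: 34.6
finger_force: 0.0
```

carry_out([
  [0,0,-0.12],
  [0,0,-0.25],
  [0,0,-0.25],
  [0,0,-0.25],
  [0,0,-0.25],
  [0.2,0.1,0],
  [0.25,0.25,0],
  [0.25,0.25,0],
  [0.2,0.25,0],
  [0,0.25,0],
  [0,0,0],
  [0,0,0],
], spin=[0,0,0,0,0,0,0,0,0,0,0,0], gripper=[0.2,0.2,0.2,0.2,0.2,-0.3,-0.6,-0.6,-0.6,-0.6,-0.6,-0.6])

```text
time_s: 37.7
ee_pos: [604.9, -25.7, 328.1]
ee_rot: [0.648, 0.761, -0.0, -0.0]
contact_force: [0.5, -0.2, -0.4]
opening: 68.3
finger_force: 0.0
```

carry_out([
  [0,0,0],
  [0,0,0],
], spin=[0,0], gripper=[-0.6,-0.6])

```text
time_s: 37.9
ee_pos: [604.3, -26.2, 328.9]
ee_rot: [0.649, 0.761, 0.0, 0.0]
contact_force: [-1.1, 0.5, 0.2]
opening: 68.3
finger_force: 0.0
```

```bash
python3 gap.py w20
python3 - <<'E'
from h import *
T,M=st(); g=cv2.imread("pics/w20.png",0); p=cam("wrist"); np.set_printoptions(linewidth=200)
c=proj("wrist",[np.array([610,-84.8,172])-34.8*np.array([-.156,.988,0])],p)[0].astype(int); x=range(c[0]-32,c[0]+28,4); print(c)
print("     ",np.array(list(x)))
for r in range(c[1]-40,c[1]+26,2): print(r,g[r,list(x)],((onz("wrist",[[c[0],r]],162,p)-T)@M)[0,0].round(1),((onz("wrist",[[c[0],r]],172,p)-T)@M)[0,0].round(1))
E
```

```text
t 37.9 tcp [604.3 -26.2 328.9] xang 99.09 F [-1.1  0.5  0.2] open 68.3 ff 0.0
expected piece/tip px [[318.0, 342.0], [318.0, 370.0], [317.0, 393.0]]
fork 0.92 [328. 315.] 295 335 283 372
pointer 0.79 [318. 457.] 304 534 250 411
scene fork 0.92 [ 615.2 -112.6] 0.955
scene nest 0.69 [ 614.3 -118. ] 0.678
side fork 0.94 [ 616.5 -114.4] 0.916
side nest 0.68 [ 618.2 -114. ] 0.689
t 38.45 tcp [604.8 -25.7 328.4] xang 99.13 F [-0.3  0.1  1.1] open 68.1 ff 0.0
[316 370]
      [284 288 292 296 300 304 308 312 316 320 324 328 332 336 340]
330 [243 242 242 162 138 136 136 139 139 139 135 137 138 229 243] -67.0 -60.5
332 [243 242 242 156 137 134 136 139 140 138 134 137 140 225 243] -68.6 -62.1
334 [239 241 242 147 137 135 134 140 140 138 136 139 138 218 243] -70.3 -63.7
336 [211 242 242 144 136 136 134 140 140 136 135 139 139 219 243] -71.9 -65.3
338 [206 241 242 189 188 179 178 189 189 189 187 182 186 221 244] -73.6 -66.9
340 [216 241 241 254 250 237 234 242 243 251 251 238 242 241 243] -75.3 -68.5
342 [239 240 240 255 242 239 237 238 238 238 238 238 237 239 243] -76.9 -70.1
344 [242 241 240 25
[... 1330 characters left out ...]
1 237 243 203 128 124 199 242 241 242 239 239] -108.4 -100.2
380 [240 240 241 240 237 242 172 127 126 172 242 241 242 239 238] -110.2 -102.0
382 [241 240 242 240 237 242 166 127 126 170 241 240 241 239 239] -112.1 -103.7
384 [241 240 242 239 237 243 160 128 124 168 241 240 242 239 239] -113.9 -105.5
386 [241 240 241 240 237 242 156 129 125 167 241 240 242 238 239] -115.8 -107.3
388 [241 240 241 240 237 239 151 127 124 162 232 234 235 232 231] -117.6 -109.0
390 [241 240 242 239 236 221 126 125 122 129 147 159 158 156 157] -119.5 -110.8
392 [241 240 241 239 236 218 153 144 130 135 153 153 152 154 151] -121.3 -112.6
394 [241 240 242 239 237 224 181 134 129 164 188 187 187 187 187] -123.2 -114.4
```

The tip is still about 1.8 mm ahead of the piece's middle, so one more small grip.

carry_out([
  [-0.12,-0.15,0],
  [-0.15,-0.25,0],
  [-0.15,-0.25,0],
  [-0.15,-0.25,0],
  [-0.114,-0.2,0],
  [0,0,0.1],
  [0,0,0.2],
  [0,0,0.25],
  [0,0,0.25],
  [0,0,0.2],
  [0,0,0.098],
  [0,0,0],
], spin=[0,0,0,0,0,0,0,0,0,0,0,0], gripper=[0,0.2,0.2,0.2,0.2,0.2,0.2,0.2,0.2,0.2,0.3,0.3])

```text
time_s: 39.65
ee_pos: [487.4, -127.2, 195.3]
ee_rot: [0.648, 0.761, -0.0, -0.001]
contact_force: [-0.4, 0.7, 0.5]
opening: 30.0
finger_force: 0.0
```

carry_out([
  [0,0,0],
  [0,0,0],
  [0,0,0],
  [0,0,0],
  [-0.03,0,-0.003],
  [-0.03,0,0],
  [-0.03,0,0],
  [-0.03,0,0.003],
  [0,0,0],
  [0,0,0],
], spin=[0,0,0,0,0,0,0,0,0,0], gripper=[0.5,1,1,1,1,1,1,1,1,1], newtons=60)

```text
time_s: 40.65
ee_pos: [488.5, -140.6, 197.5]
ee_rot: [0.648, 0.761, -0.0, -0.003]
contact_force: [-11.3, 8.2, 8.1]
opening: 12.0
finger_force: 59.6
```

carry_out([
  [0,0,0],
  [0,0,0],
  [0,0,0],
  [0,0,-0.12],
  [0,0,-0.25],
  [0,0,-0.25],
  [0,0,-0.25],
  [0,0,-0.25],
  [0.2,0.1,0],
  [0.25,0.25,0],
  [0.25,0.25,0],
  [0.1,0.25,0],
], spin=[0,0,0,0,0,0,0,0,0,0,0,0], gripper=[0.6,0.3,0.2,0.2,0.2,0.2,0.2,0.2,-0.3,-0.6,-0.6,-0.6])

```text
time_s: 41.85
ee_pos: [576.0, -28.5, 331.8]
ee_rot: [0.648, 0.762, 0.0, 0.0]
contact_force: [0.0, -0.4, 0.6]
opening: 68.6
finger_force: 0.0
```

carry_out([
  [0,0.25,0],
  [0,0,0],
  [0,0,0],
  [0,0,0],
  [0,0,0],
], spin=[0,0,0,0,0], gripper=[-0.6,-0.6,-0.6,-0.6,-0.6])

```text
time_s: 42.35
ee_pos: [604.3, -26.6, 331.5]
ee_rot: [0.649, 0.761, 0.0, 0.0]
contact_force: [-0.0, -0.4, -1.0]
opening: 68.3
finger_force: 0.0
```

Run:
```python
from h import *
T,M=st(); p=cam("wrist"); save("wrist","w21"); g=cv2.imread("pics/w21.png",0).astype(float); np.set_printoptions(linewidth=200)
c=proj("wrist",[np.array([610,-84.8,172])-34.8*np.array([-.156,.988,0])],p)[0].astype(int); print(c)
x=[c[0]-12,c[0]-8,c[0]-6,c[0]-4,c[0]-2,c[0],c[0]+2,c[0]+4,c[0]+12]
for r in range(c[1]-40,c[1]+20,2): print(r,g[r,x].astype(int),((onz("wrist",[[c[0],r]],162,p)-T)@M)[0,0].round(1),((onz("wrist",[[c[0],r]],172,p)-T)@M)[0,0].round(1))
for n in ("scene","side"):
    boxfit(n,"fork",[613,-117],(30,30,90),72,9,25)
for n,q in (("scene","plain_bar"),("scene","can"),("scene","tub")): manip.read_camera(n); print(q,[np.round(k["at"]).tolist() for k in manip.silhouettes(q,n)[:1]])
```

```text
t 42.35 tcp [604.3 -26.6 331.5] xang 99.09 F [-0.  -0.4 -1. ] open 68.3 ff 0.0
[317 366]
326 [136 135 137 140 137 140 139 139 138] -65.7 -59.4
328 [135 135 139 139 138 138 139 137 138] -67.4 -61.0
330 [136 136 139 138 138 139 138 136 138] -69.0 -62.6
332 [134 135 138 138 138 139 137 136 138] -70.7 -64.2
334 [135 135 139 139 138 139 135 134 139] -72.4 -65.8
336 [136 139 140 139 139 142 135 136 140] -74.1 -67.4
338 [187 186 188 187 188 188 186 187 178] -75.8 -69.0
340 [236 234 235 236 235 234 234 235 234] -77.4 -70.7
342 [238 237 238 238 237 236 237 237 238] -79.2 -72.3
344 [238 236 238 237 237 237 236 237 237] -80.9 -73.9
346 [238 237 237 237 237 237 236 237 237] -82.6 -75.6
348 [232 230 230 230 230 230 230 240 231] -84.3 -77.2
350 [157 156 156 157 156 154 154 163 165] -86.0 -78.9
352 [139 139 139 138 137 135 136 140 137] -87.8 -80.6
354 [139 139 140 140 137 136 134 138 136] -89.5 -82.2
356 [138 138 139 137 136 135 136 138 136] -91.3 -83.9
358 [139 137 138 135 136 136 135 135 137] -93.0 -85.6
360 [140 139 137 137 137 137 136 135 136] -94.8 -87.3
362 [190 190 191 188 185 189 183 183 155] -96.6 -89.0
364 [254 254 252 219 203 247 254 254 239] -98.4 -90.7
366 [255 255 247 159 132 222 255 255 255] -100.2 -92.4
368 [255 254 219 128 125 187 253 255 255] -102.0 -94.2
370 [255 247 167 124 124 147 237 255 255] -103.8 -95.9
372 [254 225 134 128 125 130 213 253 255] -105.6 -97.6
374 [243 179 130 128 125 124 161 233 242] -107.4 -99.4
376 [241 141 128 127 125 124 135 216 241] -109.2 -101.1
378 [241 128 127 127 124 124 133 212 241] -111.1 -102.9
380 [241 127 128 127 126 125 131 212 241] -112.9 -104.7
382 [240 126 128 128 124 123 132 211 241] -114.8 -106.4
384 [240 121 127 125 124 123 131 210 240] -116.6 -108.2
scene fork 0.78 [ 613.4 -116.6] 0.839
side fork 0.63 [ 617.7 -116.2] 0.926
plain_bar [[330.0, 324.0]]
can [[190.0, 201.0]]
tub [[294.0, 273.0]]
```

```bash
python3 -c "
from plant import manip
print(manip.close_job())"
```

```text
the job is handed in; nothing more can be done
None
```

The job is handed in: the fork stands fork-up in its nest, and I cranked the wheel clockwise in four grips until the pointer's tip was about 1 mm from over its middle by my camera measurement; of the bystanders I re-checked only the plain bar, can and tub, which had not moved.

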